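Put the surface-finishing kit back in its holders

TASK

The finishing is done: put the four things of the finishing kit back, each in its own holder. The sanding block goes flat in the rectangular tray, the masking tape over the hub of its plate, the polish tin upright in the round cup, and the cabinet scraper, blade down, between the jaws of the sprung clip, pressed fully home. The plain wood offcut is not part of the kit; leave it where it lies.

Things in the scene. Friction and masses are not known exactly. Their poses are not given: they have to be found in the camera images.
- sanding_block: Hand sanding block: brown wood with a dark red abrasive face below, 62 (local x) x 114 (local y) x 30 mm high, flat on the bench at the start. Origin: centre of the underside; z up.
- masking_tape: Roll of cream masking tape lying flat, 100 mm across and 24 mm high, with a round hole 64 mm wide, so its wall is about 16 mm thick and can be pinched from above with one finger in the hole. Origin: centre of the hole at the underside; z up.
- polish_tin: Small round tin of polish, green with a brass-coloured lid, standing upright: 60 mm across, 29 mm high. Origin: centre of the underside; z up.
- scraper: Cabinet scraper, 52 mm high: steel blade 3 mm thick (local x), 106 mm long (local y), lower 36 mm bare; on top a dark hardwood back 16 mm thick, 110 long, 16 high, with brass pins, to hold it by. Origin: middle of the blade's lower edge; z up to the back. At the start it stands blade down in the kerf block, edge 12 mm above the bench.
- kerf_block: Pale wood offcut, fixed to the bench, 44 (local x) x 120 (local y) x 28 mm high, with a saw kerf 4.5 mm wide and 16 mm deep along y in its top, in which the scraper is parked at the start; lift the scraper straight up out of it. Origin: centre of the underside.
- offcut: Plain brown wood offcut, 45 (local x) x 65 (local y) x 45 mm high, shorter and taller than the sanding block and without abrasive; not part of the kit. Origin: centre of the underside. Behind it stands a fixed stool with a fan on it (legs from the bench, seat 290 mm across and 410 mm up, its middle at x 0.71, y -0.01 m): carry things past in front of it.
- block_tray: Holder of the sanding block: low rectangular wooden tray with a cork floor, fixed to the bench; outside 96 (local x) x 146 (local y) x 16 mm high, inside 82 x 132 mm, its floor 7 mm above the bench. Origin: centre of the underside; the block lies in it with its long side along the tray's y, either way round.
- tape_hub: Holder of the masking tape: round wooden plate, fixed to the bench, 88 mm across and 6 mm thick, with a dark hub 42 mm across (chamfered) that rises to 16 mm above the bench, and a brass screw in its middle. The roll lies on the plate with the hub in its hole. Origin: centre of the underside.
- tin_cup: Holder of the tin: shallow round wooden cup with a cork floor, fixed to the bench; outside 100 mm across and 13 mm high, inside 80 mm across, its floor 4 mm above the bench. Origin: centre of the underside.
- edge_clip: Scraper's holder: board 64 (x) x 120 (y) x 8 mm fixed to the bench, with two sprung steel jaws 74 mm long (along y), tops 41 mm over the bench. Flared mouth 15 mm wide, narrowing over 12 mm to 1 mm at x = 0. The blade (along y, either way round), pushed down with 5 to 15 N, parts the jaws until its edge meets the board; they hold it. Origin: underside centre.
Not all that is in view belongs to the job. There is more than one size of the scraper; the one meant has the size given above.

How it is judged:
At the end, for the whole second after the job is handed in: Block flat on the tray floor (15 mm of its middle), tape flat on its plate round the hub (17 mm), tin upright on the cup floor (15 mm), scraper upright in the clip, edge within 3.5 mm of the board, 15 mm of the middle lengthwise, 4 mm across; offcut within 30 mm of its start; all let go, at rest (x of sanding_block in the frame of block_tray between -0.015 and 0.015 m and y of sanding_block in the frame of block_tray between -0.015 and 0.015 m and z of sanding_block in the frame of block_tray between 0.003 and 0.011 m and angle between each of sanding_block, masking_tape, polish_tin's own z axis and vertical below 0.1 rad and linear speed of each of sanding_block, masking_tape, polish_tin, scraper below 0.02 m/s and angular speed of each of sanding_block, masking_tape, polish_tin, scraper below 0.2 rad/s and horizontal distance between masking_tape and tape_hub below 0.017 m and z of masking_tape in the frame of tape_hub between 0.002 and 0.01 m and horizontal distance between polish_tin and tin_cup below 0.015 m and z of polish_tin in the frame of tin_cup between 0.001 and 0.008 m and x of scraper in the frame of edge_clip between -0.004 and 0.004 m and y of scraper in the frame of edge_clip between -0.015 and 0.015 m and z of scraper in the frame of edge_clip between 0.005 and 0.0115 m and angle between the y axis of scraper and the y axis of edge_clip, either way round below 0.1 rad and angle between scraper's own z axis and vertical below 0.12 rad); the robot touches nothing.
It fails at once if the plain wood offcut is shifted by more than 30 mm (distance of offcut from where it was at the start of the episode above 0.03 m).
It also fails if it takes over 128 s, if anything falls off the work surface, if the arm or the gripper's body presses on something with over 40 N, if the wrist force passes 120 N, or if a joint passes its speed limit or range.

ROBOT

A 7-joint arm with a two-finger parallel gripper is mounted at the origin on a cart in front of the work surface, level with it; the furniture and walls round the work are solid. World frame = base frame: x ahead of the robot, y to its left, z up, the work surface at z = 0. Lengths are in m, angles in rad, forces in N, time in s.
With the tool pointing down it reaches from about 0.4 to 0.85 m from the base axis. Payload 10.4 kg.
Tool frame: the origin (TCP) lies between the finger pads; the fingertips stand 11 mm ahead of it and the grasp point (between the pads) lies 8 mm behind it; z points along the fingers, y is the line along which they close (so a half turn about z gives the same grasp; the last joint's range is limited). The gripper opens to 87 mm and grips with 3 to 60 N. Pads are 19 mm wide; open, the fingers measure 117 mm over their backs; the gripper's body (75 mm by 190 mm) begins 51 mm behind the grasp point.
Start: joints at [-1.367, 0.332, -0.065, 1.46, 0.022, 1.35, -0.088], TCP at [0.141, 0.609, 0.194] pointing down, gripper open.
Joint ranges: [-2.6, 2.6], [-0.5, 2.12], [-1.47, 1.34], [0.16, 2.42], [-1.27, 4.41], [0.06, 2.06], [-2.6, 2.6]. Speed limits (rad/s): [2.22, 2.22, 2.79, 2.79, 3.14, 3.14, 3.14].

INTERFACE

Orientations are given as a unit quaternion [w, x, y, z].
In Python, from workcell import status, optics, ctrl gives the robot as it stands. The module is installed in compiled form; this text tells all that it offers.
- The arm moves only by the tool arm_command, never from a script. Its argument "rows" is a list of rows, each a list of 7 numbers: the opening, from -1 (shut) to 1 (fully open), then the shift along the tool's x, y, z in m, then the turn, a rotation vector about the tool's x, y, z in rad. A call has 1 to 12 rows; each row shifts and turns the commanded pose from where the row before left it, along the tool's axes as they then stand; what a row does not reach is not made up. A row lasts 1/12 s, in which the tool goes at most 41.7 mm and 7.16 degrees, less where a joint would pass 70% of its speed; a pose out of reach is approached as far as the arm can. A call with a gripper value outside its range is refused whole. The fingers move at their own pace and stop on an object; "squeeze" is the grip in N (left out, the last holds). Time passes only in rows, so rows that do not move let the fingers close. It gives the time, the measured TCP pose, the force, the opening and the grip force at its end, in the units of the state.
- status.read_state(): the state, without advancing time (a new reading comes with each control period).
- optics.camera(name): name is "scene" or "side" or "wrist"; returns a dict with "pixels" (400x640x3 uint8, red, green, blue), "depth" (400x640 float32, m along the optical axis (not along the pixel's ray), 0 where there is no reading), "fx", "fy", "cx", "cy" (pixels), "rvec" (rotation vector, rad) and "tvec" (3), from world to camera coordinates, as OpenCV has them. Camera axes: x right, y down, z forward; pixel columns grow to the right and rows downward; lengths in m; the calibration is good to about 2 mm. The wrist camera is an equidistant fisheye: a pixel r from the principal point sees the ray r / f radians off the axis. A picture is of the moment at which its call begins.
- ctrl.finish_job(): hands the job in; it is judged then, once.
The state is a dict: "t": time; "q": joint angles; "qd": joint speeds; "effort": joint torques, N m; "tool_pos": TCP position; "ee_rot": TCP orientation; "wrist_force": force on the tool from outside, world axes, zero at the start; "wrist_torque": the same for the moment, N m; "gripper_width": finger opening in m; "finger_force": force on a finger pad.
Only numpy, scipy, OpenCV 4.12 (cv2) and the standard library are available. Lean on these libraries where they do the work, as an engineer would, in place of code of your own. Each camera call takes 0.05 s, during which the arm holds its last target. There are 200 camera calls.

## Working session

There is one attempt and no reset: what is moved stays moved. The work goes in short steps, Python scripts to look and compute and a tool call to move; the robot and the scene stay as the last step left them, time stands still between calls to the robot, and variables do not carry over. Pictures are saved under pics/ and viewed, at most 17 in all, crops included, and the job is handed in when it is done.

Besides the shell and the picture viewer there is one more tool, called in YAML: its name, and indented under it one key for each argument. arm_command: Moves the arm, as the interface text tells. Its arguments: {"type":"object","properties":{"rows":{"type":"array","items":{"type":"array","items":{"type":"number"}}},"squeeze":{"type":"number"}},"required":["rows"]}

```bash
mkdir -p pics; ls
python3 - <<'E'
from workcell import status, optics
import cv2,numpy as np
s=status.read_state()
print({k:np.round(v,3).tolist() for k,v in s.items()})
for n in ["scene","side","wrist"]:
    c=optics.camera(n); cv2.imwrite(f"pics/{n}0.png",c["pixels"][:,:,::-1])
    np.savez(f"{n}0.npz",**c)
    print(n,c["fx"],c["fy"],c["cx"],c["cy"],c["rvec"],c["tvec"],(c["depth"]>0).mean())
E
```

```text
pics
{'t': 0.0, 'q': [-1.367, 0.333, -0.065, 1.461, 0.022, 1.35, -0.088], 'qd': [-0.001, -0.001, 0.001, -0.0, -0.0, -0.002, 0.001], 'effort': [-0.001, -62.326, 0.024, -38.989, -0.061, 0.04, 0.0], 'tool_pos': [0.14, 0.609, 0.193], 'ee_rot': [-0.0, 0.113, 0.994, -0.001], 'wrist_force': [-0.224, -0.505, -0.275], 'wrist_torque': [0.01, -0.033, 0.003], 'finger_force': 0.0, 'gripper_width': 0.087}
scene 463.9067282114091 463.9067282114091 321.3081310683365 196.65504358891891 [ 2.2288576  -0.60140992  0.24374148] [-0.47996496  0.18605773  1.03855033] 0.9959375
side 427.14977915267906 427.14977915267906 318.2519105084575 194.2877622700731 [ 0.22627369 -2.67917775  1.51146258] [0.49968816 0.14248785 1.04339312] 0.996359375
wrist 309.70691628693146 309.70691628693146 314.24196336294483 196.74393415978074 [-2.27312063 -1.80962883 -0.25994581] [-0.62363912 -0.03432869  0.39213351] 0.9936328125
```

View pics/scene0.png

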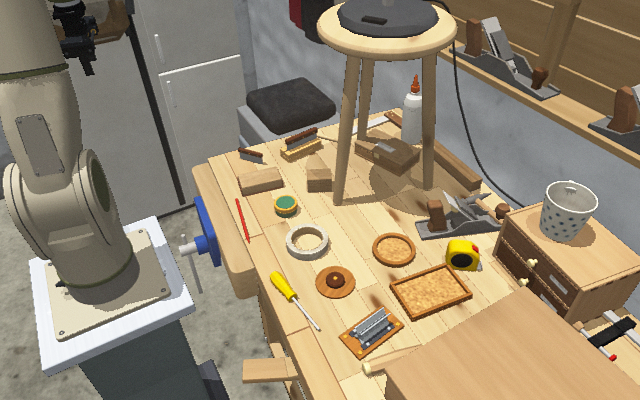

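View pics/side0.png

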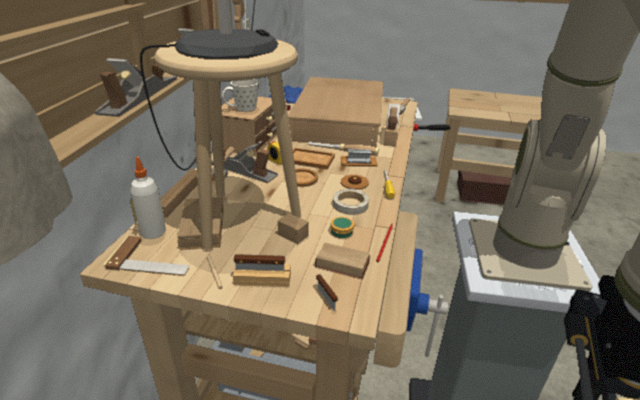

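View pics/wrist0.png

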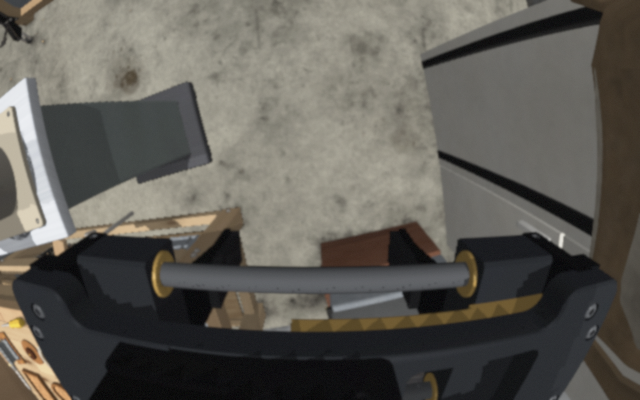

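The scene view shows, as (u,v) pixels:
- Sanding block candidates: long brown block (260,181), short taller offcut (318,180), and a brown block behind the stool (388,155).
- Tape (307,242), with its hub plate at (335,282).
- Tin (286,205), with its cup at (393,249). The yellow tape measure at (463,255) is a distractor.
- Scraper candidates: one standing in the kerf block (302,140), and a small loose one (251,155).
- Tray (430,291) and clip (371,332).

The side view shows the block (343,260), the offcut (293,228), the scraper with its kerf block (260,268) and the small scraper (326,288).

```bash
cat > h.py <<'E'
import numpy as np, cv2
from workcell import status, optics
def load(n): return dict(np.load(n+".npz"))
def rays(c,uv,fish=False):
    uv=np.atleast_2d(np.asarray(uv,float)); R=cv2.Rodrigues(c["rvec"])[0]; o=-R.T@c["tvec"]
    x=(uv-[c["cx"],c["cy"]])/[c["fx"],c["fy"]]
    if fish:
        r=np.linalg.norm(x,axis=1,keepdims=True)+1e-12
        d=np.hstack([np.sin(r)*x/r,np.cos(r)])
    else: d=np.hstack([x,np.ones((len(x),1))])
    return o,d@R      # rows: world directions
def on_plane(c,uv,z,fish=False):
    o,d=rays(c,uv,fish); return o+d*((z-o[2])/d[:,2])[:,None]
def cloud(c,fish=False):
    H,W=c["depth"].shape; v,u=np.mgrid[:H,:W]
    o,d=rays(c,np.c_[u.ravel(),v.ravel()],fish)
    if fish: # depth along axis
        R=cv2.Rodrigues(c["rvec"])[0]; d=d/(d@R[2])[:,None]
    return (o+d*c["depth"].ravel()[:,None]).reshape(H,W,3)
def tri(c1,p1,c2,p2):
    (o1,d1),(o2,d2)=rays(c1,p1),rays(c2,p2); d1,d2=d1[0],d2[0]
    t=np.linalg.lstsq(np.c_[d1,-d2],o2-o1,rcond=None)[0]
    a,b=o1+t[0]*d1,o2+t[1]*d2; return (a+b)/2,np.linalg.norm(a-b)
def rot2(q):
    from scipy.spatial.transform import Rotation as Ro
    return Ro.from_quat([q[1],q[2],q[3],q[0]]).as_matrix()
E
python3 - <<'E'
from h import *
for n,P in [("scene",dict(block=(260,178),offcut=(318,175),beh=(388,155),tape=(296,235),hub=(335,278),tin=(286,200),cup=(393,249),scr=(302,135),kerf=(300,150),small=(251,153),tray=(430,291),clip=(371,330),bench=(260,260),b2=(350,220),b3=(330,365))),
 ("side",dict(block=(343,257),offcut=(293,223),tape=(350,192),hub=(354,181),tin=(342,222),cup=(304,178),scr=(260,260),kerf=(262,278),small=(326,288),tray=(312,158),clip=(359,157),bench=(320,240)))]:
    c=load(n+"0"); W=cloud(c)
    for k,(u,v) in P.items(): print(n,k,np.round(W[v,u],3))
E
```

```text
scene block [0.428 0.112 0.035]
scene offcut [0.562 0.032 0.045]
scene beh [0.772 0.008 0.046]
scene tape [ 0.424 -0.102  0.009]
scene hub [ 0.435 -0.267  0.017]
scene tin [0.45  0.    0.032]
scene cup [ 0.6   -0.256  0.006]
scene scr [0.602 0.198 0.062]
scene kerf [0.586 0.182 0.024]
scene small [0.452 0.227 0.037]
scene tray [ 0.595 -0.394  0.008]
scene clip [ 0.43  -0.413  0.016]
scene bench [ 0.319 -0.124  0.002]
scene b2 [ 0.567 -0.12   0.003]
scene b3 [ 0.327 -0.428  0.001]
side block [0.429 0.135 0.032]
side offcut [0.563 0.045 0.046]
side tape [ 0.441 -0.167  0.023]
side hub [ 0.435 -0.247  0.016]
side tin [ 0.446 -0.003  0.031]
side cup [ 0.591 -0.255  0.005]
side scr [0.598 0.214 0.062]
side kerf [0.593 0.225 0.023]
side small [0.452 0.247 0.038]
side tray [ 0.589 -0.391  0.009]
side clip [ 0.432 -0.404  0.021]
side bench [0.495 0.041 0.   ]
```

Run:
```python
import cv2,numpy as np
a=cv2.imread("pics/scene0.png")
cv2.imwrite("pics/s_top.png",cv2.resize(a[115:265,225:425],None,fx=4,fy=4,interpolation=cv2.INTER_CUBIC))
cv2.imwrite("pics/s_bot.png",cv2.resize(a[215:365,265:480],None,fx=3.7,fy=3.7,interpolation=cv2.INTER_CUBIC))
```

```text
(no output)
```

View pics/s_top.png

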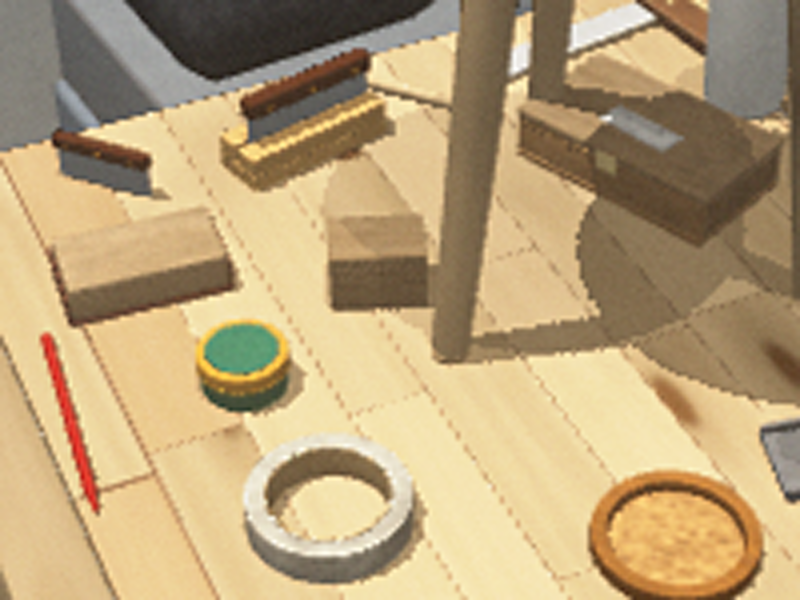

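The crop confirms the choices. The long block with the dark red lower edge (crop 140,265) is the sanding block, and the squat block (375,260) is the offcut to leave. The large scraper stands in the kerf block (300,95). The loose scraper at (100,160) is the smaller one. Next I measure everything from both views.

```bash
cat > meas.py <<'E'
from h import *
def rect(P):
    (c,s,a)=cv2.minAreaRect((P[:,:2]*1000).astype(np.float32)); 
    if s[0]>s[1]: s=s[::-1]; a+=90   # a = direction of short side... long side at a+90
    return np.round(c,1),np.round(s,1),round(((a+90)+90)%180-90,1)
def circ(P):
    A=np.c_[2*P[:,:2],np.ones(len(P))]; b=(P[:,:2]**2).sum(1); x=np.linalg.lstsq(A,b,rcond=None)[0]
    return np.round(x[:2]*1000,1),round(1000*np.sqrt(x[2]+x[0]**2+x[1]**2),1)
# name: centre, halfwin, zlo,zhi
T=dict(block=(.428,.125,.085,.022,.045),offcut=(.565,.04,.055,.036,.06),tin=(.448,0,.045,.024,.045),tape=(.44,-.13,.07,.018,.035),
 scr=(.60,.205,.09,.045,.08),kerf=(.595,.205,.09,.018,.035),cup=(.597,-.255,.06,.009,.025),tray=(.592,-.393,.1,.012,.03),hub=(.435,-.257,.035,.012,.025),clip=(.43,-.41,.08,.03,.055),board=(.43,-.41,.09,.005,.012),plate=(.435,-.257,.06,.004,.009))
if __name__=="__main__":
  for n in ["scene","side"]:
    c=load(n+"0"); W=cloud(c)
    for k,(x,y,h,a,b) in T.items():
        m=(abs(W[...,0]-x)<h)&(abs(W[...,1]-y)<h)&(W[...,2]>a)&(W[...,2]<b)
        m=cv2.morphologyEx(m.astype(np.uint8),cv2.MORPH_OPEN,np.ones((2,2)))
        N,L,S,_=cv2.connectedComponentsWithStats(m)
        if N<2: print(n,k,"none");continue
        i=1+S[1:,4].argmax(); P=W[L==i] if k not in("clip","plate","board") else W[m>0]
        # recast through image contour at median height
        z=np.median(P[:,2])
        if k in ("cup","tin","tape","hub","plate"):
            mm=(L==i).astype(np.uint8) 
            ct=max(cv2.findContours(mm,cv2.RETR_EXTERNAL,cv2.CHAIN_APPROX_NONE)[0],key=len)[:,0]
            print(n,k,"z",round(z*1e3,1),"n",len(P),"mean",np.round(P[:,:2].mean(0)*1e3,1),"circ",circ(on_plane(c,ct,z)),rect(P)[:2])
        else: print(n,k,"z",round(z*1e3,1),"n",len(P),"mean",np.round(P[:,:2].mean(0)*1e3,1),"rect",rect(P))
E
python3 meas.py
```

```text
scene block z 30.8 n 671 mean [428.8 113.7] rect (array([ 255.8, -305.4]), array([ 117.9, 1051.8]), 67.3)
scene offcut z 45.2 n 315 mean [563.3  25.1] rect (array([ 342.8, -350.2]), array([  64.2, 1037.1]), 59.5)
scene tin z 30.0 n 316 mean [444.  -12.5] circ (array([444.8, -10.6]), np.float64(29.5)) (array([ 272.3, -386.8]), array([ 56.2, 912.9]))
scene tape z 23.6 n 614 mean [ 433.  -146.3] circ (array([ 435.3, -142.3]), np.float64(50.3)) (array([ 263.1, -443. ]), array([ 99.1, 797.3]))
scene scr z 58.5 n 231 mean [601.7 196.1] rect (array([ 363.6, -243.9]), array([  92.6, 1245.4]), 61.5)
scene kerf z 26.9 n 360 mean [594.2 188.9] rect (array([611.8, 202.6]), array([ 54.5, 151.1]), 14.3)
scene cup z 12.5 n 458 mean [ 598.5 -262.8] circ (array([ 598.9, -261.9]), np.float64(49.1)) (array([ 598.6, -260.2]), array([96.2, 99.6]))
scene tray z 15.5 n 796 mean [ 599.3 -397.5] rect (array([ 367.4, -545.9]), array([162.9, 727.9]), 33.2)
scene hub z 16.4 n 223 mean [ 434.9 -271.7] circ (array([ 434.6, -272.1]), np.float64(19.3)) (array([ 435.6, -270.7]), array([35.5, 39.8]))
scene clip z 34.
[... 1045 characters left out ...]
75.9 -254.3] circ (array([ 592.9, -251.5]), np.float64(44.4)) (array([ 578.1, -256. ]), array([66.4, 95.8]))
side tray z 12.2 n 49 mean [ 526.5 -373.6] rect (array([ 527.9, -392.3]), array([ 19.6, 125.2]), 79.8)
side hub z 15.3 n 72 mean [ 429.7 -225.1] circ (array([ 430.8, -255.2]), np.float64(19.1)) (array([414.9, 306.3]), array([  37. , 1165.1]))
side clip z 37.2 n 113 mean [ 428.2 -407.2] rect (array([ 416.4, -417.7]), array([ 49.6, 104.4]), 41.5)
side board z 8.1 n 210 mean [ 430.9 -391.8] rect (array([ 437.1, -441.2]), array([124.7, 144.8]), -77.4)
side plate z 6.4 n 205 mean [ 430.  -249.9] circ (array([ 430.6, -256.7]), np.float64(36.5)) (array([ 430.5, -256. ]), array([73.4, 84. ]))
```

View pics/s_bot.png

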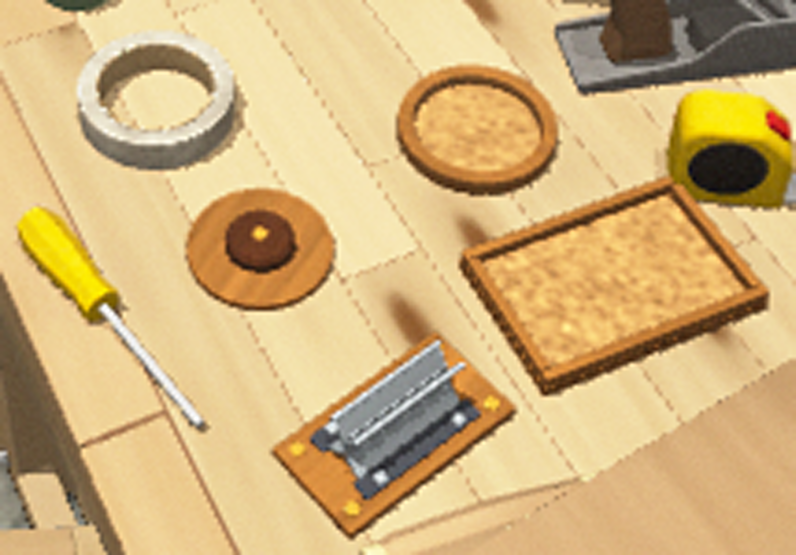

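The bottom crop shows the tape (155,100), hub with brass screw (260,235), cup (478,125), tray (615,285) and clip (395,430). The two views disagree by about 15 mm in y, so I check each camera against the stool seat (0.71, -0.01) and the base axis.

Run:
```python
from h import *; from meas import circ
for n in ["scene","side"]:
    c=load(n+"0"); W=cloud(c)
    R=cv2.Rodrigues(c["rvec"])[0]; print(n,"cam at",np.round(-R.T@c["tvec"],3))
    m=(abs(W[...,0]-.71)<.2)&(abs(W[...,1]+.01)<.2)&(W[...,2]>.385)&(W[...,2]<.418)
    P=W[m]; print("seat pts",len(P),"x",np.round(np.percentile(P[:,0],[.5,50,99.5]),3),"y",np.round(np.percentile(P[:,1],[.5,50,99.5]),3))
    hull=cv2.convexHull((P[:,:2]*1000).astype(np.float32))[:,0]/1000; print("hull circ",circ(hull))
    m=(abs(W[...,0])<.2)&(abs(W[...,1])<.2)&(abs(W[...,2])<.03); P=W[m]
    print("cart",np.round(np.percentile(P,[1,99],axis=0),3).tolist())
    # robot column points at low heights
    for z0 in (.1,.15,.2):
        m=(np.hypot(W[...,0],W[...,1])<.2)&(abs(W[...,2]-z0)<.01); P=W[m]; 
        if len(P)>20: print("col",z0,len(P),circ(P),np.round(np.percentile(P[:,:2],[2,98],axis=0),3).tolist())
```

```text
scene cam at [ 0.108 -0.813  0.819]
seat pts 179 x [0.573 0.615 0.909] y [-0.158 -0.092  0.003]
hull circ (array([733.7,   9. ]), np.float64(172.9))
cart [[-0.147, -0.162, -0.024], [0.147, 0.146, 0.025]]
col 0.1 551 (array([-0.4, -1.2]), np.float64(72.5)) [[-0.065, -0.075], [0.07, -0.019]]
col 0.15 563 (array([-0.2,  1.4]), np.float64(75.4)) [[-0.066, -0.075], [0.072, 0.018]]
col 0.2 1131 (array([  4.1, -16.2]), np.float64(57.6)) [[-0.075, -0.079], [0.074, 0.027]]
side cam at [0.381 0.888 0.652]
seat pts 430 x [0.577 0.71  0.91 ] y [-0.03   0.096  0.132]
hull circ (array([737.6, -34.1]), np.float64(170.8))
cart [[-0.145, -0.148, -0.025], [0.149, 0.162, 0.027]]
col 0.1 526 (array([-0.7,  1.4]), np.float64(72.3)) [[-0.056, -0.002], [0.072, 0.075]]
col 0.15 532 (array([-2.1, -1.7]), np.float64(76.0)) [[-0.052, -0.002], [0.073, 0.075]]
col 0.2 886 (array([10.6, 27.4]), np.float64(49.3)) [[-0.049, -0.019], [0.076, 0.08]]
```

Run:
```python
from h import *; from meas import circ
cs={n:load(n+"0") for n in("scene","side")}
win=dict(scene=dict(tin=(270,190,302,220),tape=(282,222,332,262),hub=(322,268,352,296),pencil=(230,195,255,245),screw=(268,268,325,335)),
         side=dict(tin=(325,212,360,240),tape=(328,185,375,215),hub=(337,172,375,192),pencil=(370,220,398,265),screw=(378,165,400,200)))
R={}
for n,c in cs.items():
    px=c["pixels"].astype(np.uint8); hsv=cv2.cvtColor(px,cv2.COLOR_RGB2HSV).astype(int)
    h,s,v=hsv[...,0],hsv[...,1],hsv[...,2]
    M=dict(tin=(h>65)&(h<95)&(s>90)&(v>70),hub=(v<105)&(s>60),tape=(s<45)&(v>110),pencil=((h<6)|(h>172))&(s>180),screw=(h>22)&(h<32)&(s>190)&(v>120))
    for k,m in M.items():
        a,b,x,y=win[n][k]; mm=np.zeros(m.shape,np.uint8); mm[b:y,a:x]=m[b:y,a:x]
        N,L,S,C=cv2.connectedComponentsWithStats(mm); i=1+S[1:,4].argmax(); 
        R[n,k]=C[i]; print(n,k,np.round(C[i],1),S[i])
for k in win["scene"]:
    p,g=tri(cs["scene"],R["scene",k],cs["side"],R["side",k]); print(k,np.round(p*1e3,1),"gap",round(g*1e3,1))
```

```text
scene tin [284.9 202. ] [277 197  17  11 154]
scene hub [334.5 283.2] [326 275  19  14  97]
scene tape [306.5 238.7] [286 223  42  31 385]
scene pencil [242.1 219.9] [236 199  13  43 105]
scene screw [282.  284.8] [270 271  26  30 354]
side tin [342.1 222.4] [334 219  17   8 107]
side hub [354.3 180.3] [348 177  13   7  66]
side tape [351.5 204. ] [334 191  34  23 175]
side pencil [383.8 243.7] [377 226  15  35  61]
side screw [389.2 189.8] [386 182   8  16  82]
tin [445.5  -2.9  29.6] gap 0.7
tape [ 435.6 -127.3   10.4] gap 8.1
hub [ 433.8 -270.3    4.9] gap 3.8
pencil [336.   24.6  -1.9] gap 1.3
screw [ 328.6 -221.3   12.2] gap 0.5
```

Run:
```python
from h import *
for n,w in (("scene",(262,180,312,225)),("side",(318,205,368,245))):
    c=load(n+"0"); W=cloud(c)[...,2]; a,b,x,y=w
    px=c["pixels"].astype(int)
    hsv=cv2.cvtColor(c["pixels"],cv2.COLOR_RGB2HSV).astype(int); col=(hsv[...,1]>110)&(hsv[...,0]>15)&(hsv[...,0]<95)&(hsv[...,2]>60)
    for v in range(b,y,2): print(v,"".join(".:-=+*#%@"[int(np.clip(W[v,u]/.035*8,0,8))] for u in range(a,x)),"".join(("g" if 60<hsv[v,u,0]<95 else "y") if col[v,u] else "." for u in range(a,x)))
```

```text
180 %%%%#%%#%#%%##%####*#........................@@@@@ ..............y..............................yy.yy
182 %%#%%##%***#****+++++............@...........%@@@@ ..................................................
184 ##******+++++=====---:...............:.......##%## ....................y.........................yy.y
186 +=+==++-=--=----:::...................@.......**+* .................................................y
188 =--:----::..:.:.............:........:........==== .......y......................................yyy.
190 :.....:.....................:......:..........::-- ...............................................y..
192 .....:.....................:...:.................. y.................................................
194 .................................................. ..................................................
196 .................##%%%#%##%%%###.............:.:.. .................yyyy.......yyyy..................
198 ..............%%###%#%%#%%%%%%####................ ..............yyy...........g..yyy................
200 .............###%%%#%%#%%###%#%%%%%.
[... 2757 characters left out ...]
............. ................yyyyyyyyyyyyyyyyyy................
233 ..............::=-===+++++++++==:-:............... ...................yyyyyyyyyyy....................
235 .................-:::---=---=-:::................. .........................g.gggg...................
237 ....................::.::::..:.................... ..................................................
239 ......................................@........... ..................................................
241 .................................................. ..................................................
243 .......%%%%....................................... ..................................................
```

```bash
cat > meas2.py <<'E'
from h import *; from meas import circ
T=dict(block=(.428,.125,.085,30),offcut=(.565,.04,.055,45),tin=(.445,-.003,.045,29.5),tape=(.434,-.135,.07,23.8),scr=(.60,.205,.08,64),
 cup=(.597,-.257,.06,13),tray=(.594,-.396,.1,16),hub=(.433,-.265,.035,16),clip=(.43,-.41,.07,40))
def run(cs):
  out={}
  for k,(x,y,h,zt) in T.items():
    ctr=[]
    for n,c in cs.items():
        c=dict(c); c["depth"]=cv2.medianBlur(c["depth"],3); W=cloud(c)
        m=(abs(W[...,0]-x)<h)&(abs(W[...,1]-y)<h)&(abs(W[...,2]-zt/1e3)<.003)
        N,L,S,_=cv2.connectedComponentsWithStats(m.astype(np.uint8)); big=np.isin(L,[i for i in range(1,N) if S[i,4]>(12 if k!="clip" else 3)])
        P=W[big]; 
        if len(P)<8: print(n,k,"few");continue
        z=np.median(P[:,2]); v,u=np.where(big); P=on_plane(c,np.c_[u,v],z)
        q=(P[:,:2]*1000).astype(np.float32); hull=cv2.convexHull(q)[:,0]
        if k in("cup","tin","tape","hub"): print(n,k,"z%.1f"%(z*1e3),len(P),"circ",circ(hull/1e3))
        else:
            (cc,s,a)=cv2.minAreaRect(q); 
            if s[0]>s[1]: s=s[::-1]; a+=90
            print(n,k,"z%.1f"%(z*1e3),len(P),"rect",np.round(cc,1),np.round(s,1),"long@%.1f"%((a+180)%180-90))
if __name__=="__main__": run({n:load(n+"0") for n in("scene","side")})
E
python3 meas2.py
```

```text
scene block z31.2 582 rect [429.5 121.8] [ 63.9 109. ] long@-11.2
side block z30.9 843 rect [430.1 128.8] [ 62.6 109.5] long@-10.9
scene offcut z45.7 282 rect [564.3  31.8] [46.5 64.8] long@-31.1
side offcut z45.2 303 rect [564.3  39. ] [49.9 67. ] long@-27.2
scene tin z30.3 295 circ (array([445.1,  -5.1]), np.float64(29.4))
side tin z29.9 263 circ (array([445.6,   1.5]), np.float64(29.6))
scene tape z24.1 555 circ (array([ 435.7, -137.6]), np.float64(50.3))
side tape z24.1 308 circ (array([ 435. , -133.4]), np.float64(50.7))
scene scr z63.9 125 rect [603.1 201.4] [ 18.  107.3] long@7.4
side scr z63.8 260 rect [601.8 207.5] [ 17.4 106.7] long@7.6
scene cup z13.1 439 circ (array([ 598.6, -258.1]), np.float64(49.8))
side cup z12.5 118 circ (array([ 596.5, -253.8]), np.float64(48.9))
scene tray z15.8 755 rect [ 608.8 -370.1] [145.8 169. ] long@-6.8
side tray z14.9 171 rect [ 564.7 -407.1] [151.5 179.3] long@14.9
scene hub z16.6 208 circ (array([ 434.1, -267.9]), np.float64(19.4))
side hub z15.9 66 circ (array([ 433.5, -261.2]), np.float64(19.2))
scene clip z40.9 201 rect [ 433.6 -408.7] [21.4 73.1] long@8.2
side clip z40.1 85 rect [ 432.8 -407.3] [23.  72.9] long@11.6
```

Both views agree now. The heights (30, 24, 30, 64 and 16 mm) and sizes match the text, and the residual bias towards each camera cancels in the mean. I write a helper that turns targets into tool-axis shifts.

```bash
cat > go.py <<'E'
import sys; from h import *
# go.py x y z closing_angle_deg  (mm, deg) -> tool-axis shift and turn, assuming turn done first
def delta(x,y,z,a):
    s=status.read_state(); R=rot2(s["ee_rot"]); p=np.array(s["tool_pos"])
    from scipy.spatial.transform import Rotation as Ro
    a=np.radians(a); best=None
    for aa in (a,a+np.pi):
        Y=np.array([np.cos(aa),np.sin(aa),0]); Z=np.array([0,0,-1.]); T=np.c_[np.cross(Y,Z),Y,Z]
        rv=Ro.from_matrix(R.T@T).as_rotvec()
        if best is None or np.linalg.norm(rv)<np.linalg.norm(best[0]): best=(rv,T)
    rv,T=best; d=np.array([x,y,z])/1e3-p
    print("t",round(s["t"],2),"tcp",np.round(p*1e3,1),"yaw(closing)",round(np.degrees(np.arctan2(R[1,1],R[0,1])),1),"tilt",np.round(np.degrees(np.arccos(-R[2,2])),2),"w",round(s["gripper_width"]*1e3,1),"F",np.round(s["wrist_force"],1))
    print("turn",np.round(rv,4),"shift after turn (mm)",np.round(T.T@d*1e3,1),"shift now axes",np.round(R.T@d*1e3,1))
if __name__=="__main__":
    v=list(map(float,sys.argv[1:]))
    for i in range(0,len(v),4): delta(*v[i:i+4])
E
python3 go.py 430 125 190 79
python3 - <<'E'
from h import *
c=load("wrist0"); R=cv2.Rodrigues(c["rvec"])[0]; s=status.read_state(); T=rot2(s["ee_rot"])
print("cam in tool",np.round(T.T@(-R.T@c["tvec"]-s["tool_pos"]),3)); print("cam axes in tool (cols)\n",np.round(T.T@R.T,2))
print("leg foot",np.round(on_plane(load("scene0"),[[338,203],[428,188]],0),3))
E
```

```text
t 0.15 tcp [140.5 608.7 193.1] yaw(closing) 77.0 tilt 0.06 w 86.8 F [0.4 0.5 0.6]
turn [-0.001   0.     -0.0348] shift after turn (mm) [-376.5 -419.6    3.1] shift now axes [-390.9 -406.2    3.5]
cam in tool [ 0.078 -0.001 -0.192]
cam axes in tool (cols)
 [[ 0.   -0.96 -0.28]
 [ 1.    0.    0.  ]
 [-0.   -0.28  0.96]]
leg foot [[ 0.576 -0.048  0.   ]
 [ 0.815 -0.121  0.   ]]
```

arm_command:
  rows:
    - [1, -0.0235, -0.0262, 0, 0, 0, -0.035]
    - [1, -0.0235, -0.0262, 0, 0, 0, 0]
    - [1, -0.0235, -0.0262, 0, 0, 0, 0]
    - [1, -0.0235, -0.0262, 0, 0, 0, 0]
    - [1, -0.0235, -0.0262, 0, 0, 0, 0]
    - [1, -0.0235, -0.0262, 0, 0, 0, 0]
    - [1, -0.0235, -0.0262, 0, 0, 0, 0]
    - [1, -0.0235, -0.0262, 0, 0, 0, 0]
    - [1, -0.0235, -0.0262, 0, 0, 0, 0]
    - [1, -0.0235, -0.0262, 0, 0, 0, 0]
    - [1, -0.0235, -0.0262, 0, 0, 0, 0]
    - [1, -0.0235, -0.0262, 0, 0, 0, 0]
  squeeze: 30

```text
t: 1.15
tool_pos: [0.3568, 0.2443, 0.1936]
ee_rot: [-0.0, 0.096, 0.995, 0.0]
wrist_force: [1.1, -0.1, 1.3]
gripper_width: 0.0869
finger_force: 0.0
```

arm_command:
  rows:
    - [1, -0.0235, -0.0262, 0, 0, 0, 0]
    - [1, -0.0235, -0.0262, 0, 0, 0, 0]
    - [1, -0.0235, -0.0262, 0, 0, 0, 0]
    - [1, -0.0235, -0.0262, 0, 0, 0, 0]
    - [1, 0, 0, 0, 0, 0, 0]
    - [1, 0, 0, 0, 0, 0, 0]

```text
t: 1.65
tool_pos: [0.4292, 0.1236, 0.1936]
ee_rot: [-0.0, 0.098, 0.995, 0.0]
wrist_force: [-1.3, 1.0, -0.2]
gripper_width: 0.0871
finger_force: 0.0
```

```bash
python3 go.py 430 125 100 79
python3 - <<'E'
from h import *
c=optics.camera("wrist"); np.savez("wrist1.npz",**c); cv2.imwrite("pics/wrist1.png",c["pixels"][:,:,::-1])
E
```

```text
t 1.65 tcp [429.2 123.6 193.6] yaw(closing) 78.8 tilt 0.02 w 87.1 F [-1.3  1.  -0.2]
turn [ 0.0002 -0.0002 -0.0037] shift after turn (mm) [-0.6  1.5 93.6] shift now axes [-0.6  1.5 93.6]
```

View pics/wrist1.png

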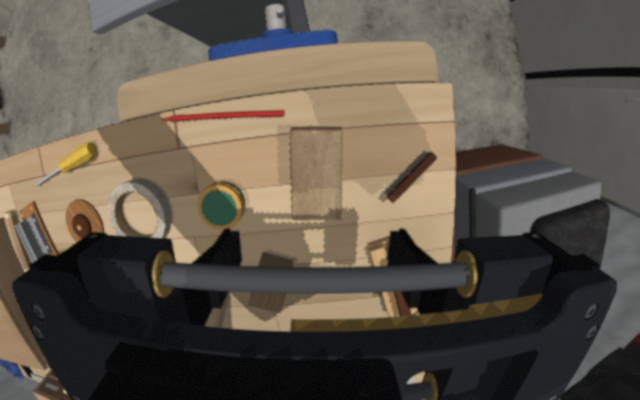

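The wrist view shows the block (316,173) centred between the fingers with its long side along tool x. The tin (221,205), tape (139,210) and small scraper (408,176) are also in view. I cross-check with the wrist cloud.

```bash
cat > wm.py <<'E'
from meas2 import *
def wm(fn,keys,T=T):
    c=load(fn); c["depth"]=cv2.medianBlur(c["depth"],3); W=cloud(c,True)
    for k in keys:
        x,y,h,zt=T[k]; m=(abs(W[...,0]-x)<h)&(abs(W[...,1]-y)<h)&(abs(W[...,2]-zt/1e3)<.004)
        N,L,S,_=cv2.connectedComponentsWithStats(m.astype(np.uint8)); big=np.isin(L,[i for i in range(1,N) if S[i,4]>12])
        if big.sum()<8: print(k,"few"); continue
        z=np.median(W[big][:,2]); v,u=np.where(big); q=(on_plane(c,np.c_[u,v],z,True)[:,:2]*1000).astype(np.float32)
        hull=cv2.convexHull(q)[:,0]; (cc,s,a)=cv2.minAreaRect(q)
        if s[0]>s[1]: s=s[::-1]; a+=90
        print(k,"z%.1f"%(z*1e3),len(q),"circ",circ(hull/1e3),"rect",np.round(cc,1),np.round(s,1),"long@%.1f"%((a+180)%180-90))
E
python3 -c "
from wm import *; wm('wrist1',['block','tin','tape','hub'])"
```

```text
block z31.7 4641 circ (array([429.3, 124.7]), np.float64(56.3)) rect [430.  124.8] [ 60.3 110.1] long@-11.1
tin z30.9 1601 circ (array([444.9,  -1.4]), np.float64(29.8)) rect [445.2  -1. ] [57.7 59.3] long@-60.4
tape z24.9 1258 circ (array([ 434.8, -134.2]), np.float64(50.3)) rect [ 426.3 -132.3] [ 79.9 101.7] long@78.9
hub z17.0 307 circ (array([ 435.3, -261.7]), np.float64(20.7)) rect [ 432.8 -261.6] [37.  42.8] long@-73.9
```

Three views agree within 1 mm. I grasp the block with TCP at z 24 mm, fingertips at 13 mm.

arm_command:
  rows:
    - [1, -0.0006, 0.0015, 0.038, 0, 0, -0.0035]
    - [1, 0, 0, 0.038, 0, 0, 0]
    - [1, 0, 0, 0.038, 0, 0, 0]
    - [1, 0, 0, 0.033, 0, 0, 0]
    - [1, 0, 0, 0.0225, 0, 0, 0]
    - [1, 0, 0, 0, 0, 0, 0]
    - [-1, 0, 0, 0, 0, 0, 0]
    - [-1, 0, 0, 0, 0, 0, 0]
    - [-1, 0, 0, 0, 0, 0, 0]
    - [-1, 0, 0, 0, 0, 0, 0]
    - [-1, 0, 0, 0, 0, 0, 0]
    - [-1, 0, 0, 0, 0, 0, 0]
  squeeze: 35

```text
t: 2.7
tool_pos: [0.4299, 0.1269, 0.0248]
ee_rot: [0.0, 0.094, 0.996, 0.001]
wrist_force: [0.9, 0.3, -0.7]
gripper_width: 0.0546
finger_force: 0.0
```

arm_command:
  rows:
    - [-1, 0, 0, 0, 0, 0, 0]
    - [-1, 0, 0, 0, 0, 0, 0]

```text
t: 2.87
tool_pos: [0.4296, 0.1266, 0.0243]
ee_rot: [0.0, 0.094, 0.996, 0.0]
wrist_force: [0.6, 0.7, 0.3]
gripper_width: 0.0414
finger_force: 0.0
```

Run:
```python
from h import *
c=optics.camera("side"); s=status.read_state(); print(s["gripper_width"],s["finger_force"],s["wrist_force"],s["t"])
np.savez("side1.npz",**c); cv2.imwrite("pics/side1.png",cv2.resize(c["pixels"][150:300,240:440,::-1],None,fx=4,fy=4,interpolation=cv2.INTER_CUBIC))
```

```text
0.037690252171388154 0.0 [ 0.00851217 -1.1920319   0.30318547] 2.9167
```

View pics/side1.png

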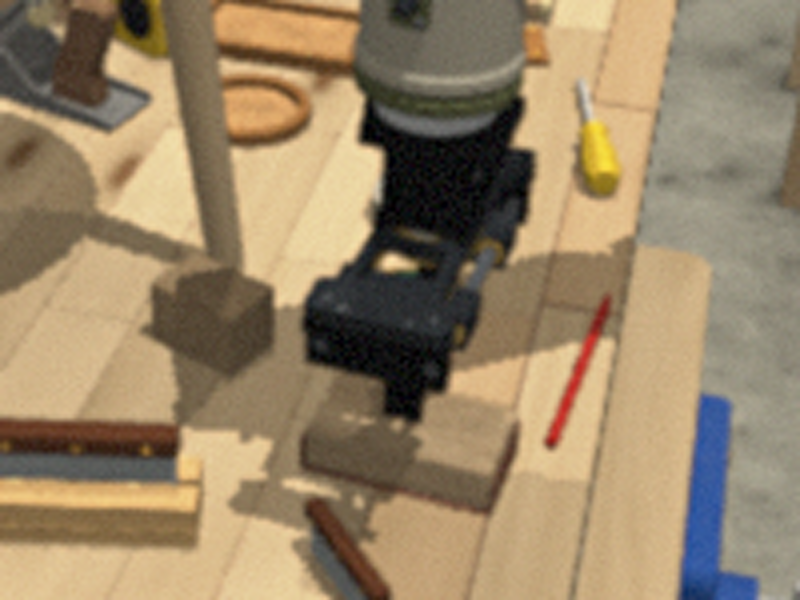

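The fingers are closing above the block's top face (finger tip at crop 403,410), although TCP reads z 24 mm. I measure the true fingertip height.

Run:
```python
from h import *
c=load("side1"); W=cloud(c)
for v in range(236,262,2): print(v,c["pixels"][v,340].tolist(),np.round(W[v,340]*1e3).tolist())
P=W[200:275,300:380].reshape(-1,3)[(c["pixels"][200:275,300:380].max(2)<60).ravel()]
P=P[(abs(P[:,0]-.43)<.12)&(abs(P[:,1]-.125)<.12)]
print("dark pts z pct",np.round(np.percentile(P[:,2],[1,2,5,10,30])*1e3)); L=P[P[:,2]<np.percentile(P[:,2],6)]; print(np.round(L.mean(0)*1e3),np.round(L.min(0)*1e3),np.round(L.max(0)*1e3))
c=optics.camera("scene"); np.savez("scene1.npz",**c); W=cloud(c)
P=W[(c["pixels"].max(2)<60)]; P=P[(abs(P[:,0]-.43)<.05)&(abs(P[:,1]-.125)<.08)&(P[:,2]<.09)&(P[:,2]>.005)]; print("scene",len(P),np.round(np.percentile(P[:,2],[1,5,20,50])*1e3),np.round(P.mean(0)*1e3)); L=P[P[:,2]<.05]; print(np.round(L.mean(0)*1e3),np.round(L.min(0)*1e3),np.round(L.max(0)*1e3))
print({k:np.round(v,4) for k,v in status.read_state().items()})
```

```text
236 [4, 3, 8] [432.0, 220.0, 153.0]
238 [16, 14, 7] [432.0, 221.0, 148.0]
240 [0, 0, 0] [432.0, 215.0, 139.0]
242 [2, 4, 10] [432.0, 216.0, 135.0]
244 [14, 15, 19] [431.0, 215.0, 129.0]
246 [14, 13, 14] [431.0, 215.0, 125.0]
248 [0, 4, 0] [435.0, 157.0, 74.0]
250 [7, 0, 7] [435.0, 156.0, 67.0]
252 [8, 12, 15] [435.0, 157.0, 63.0]
254 [83, 70, 57] [434.0, 157.0, 57.0]
256 [141, 119, 88] [436.0, 133.0, 32.0]
258 [101, 87, 64] [435.0, 139.0, 31.0]
260 [107, 93, 70] [434.0, 148.0, 33.0]
dark pts z pct [ 62.  66. 114. 130. 147.]
[434. 150.  78.] [423.  98.  57.] [444. 216. 125.]
scene 53 [56. 57. 61. 68.] [423.  99.  68.]<stdin>:8: RuntimeWarning: Mean of empty slice.
  ret = um.true_divide(
Traceback (most recent call last):
ValueError: zero-size array to reduction operation minimum which has no identity
```

Both views put the fingertips at z 57 mm, where the reported TCP implies 13 mm. The horizontal position agrees. The reported height is therefore about 44 mm too low, so I work with tip z = reported z + 33 mm and check that at a second height. I open, go down part way and measure again.

arm_command:
  rows:
    - [1, 0, 0, 0, 0, 0, 0]
    - [1, 0, 0, 0, 0, 0, 0]
    - [1, 0, 0, 0, 0, 0, 0]
    - [1, 0, 0, 0, 0, 0, 0]
    - [1, 0, 0, 0, 0, 0, 0]
    - [1, 0, 0, 0, 0, 0, 0]
    - [1, 0, -0.0015, 0, 0, 0, 0]
    - [1, 0, 0, 0, 0, 0, 0]
    - [1, 0, 0, 0.01, 0, 0, 0]
    - [1, 0, 0, 0.01, 0, 0, 0]
    - [1, 0, 0, 0, 0, 0, 0]
    - [1, 0, 0, 0, 0, 0, 0]

```text
t: 3.97
tool_pos: [0.4284, 0.1246, 0.0031]
ee_rot: [-0.001, 0.094, 0.996, -0.001]
wrist_force: [-0.2, -0.2, -0.3]
gripper_width: 0.0867
finger_force: 0.0
```

```bash
cat > tips.py <<'E'
from h import *
def tips(tag):
    s=status.read_state(); p=np.array(s["tool_pos"]); print("t",round(s["t"],2),"tcp",np.round(p*1e3,1),"w",round(s["gripper_width"]*1e3,1),"ff",round(s["finger_force"],1),"F",np.round(s["wrist_force"],1))
    for n in("scene","side"):
        c=optics.camera(n); np.savez(f"{n}_{tag}.npz",**c); c["depth"]=cv2.medianBlur(c["depth"],3); W=cloud(c)
        m=(c["pixels"].max(2)<75)&(np.hypot(W[...,0]-p[0],W[...,1]-p[1])<.08)&(W[...,2]>.004)&(W[...,2]<p[2]+.075)
        P=W[m]
        if len(P)<5: print(n,"few",len(P)); continue
        z=np.percentile(P[:,2],3); L=P[P[:,2]<z+.012]
        print(n,len(P),"tip z",round(z*1e3,1),"rep-implied",round(p[2]*1e3-11,1),"mean",np.round(L.mean(0)*1e3,1),"min",np.round(L.min(0)*1e3),"max",np.round(L.max(0)*1e3))
if __name__=="__main__":
    import sys; tips(sys.argv[1])
E
python3 tips.py a
```

```text
t 3.97 tcp [428.4 124.6   3.1] w 86.7 ff 0.0 F [-0.2 -0.2 -0.3]
scene 110 tip z 32.9 rep-implied -7.9 mean [419.8  78.7  36.9] min [408.  71.  13.] max [481. 117.  45.]
side 164 tip z 31.4 rep-implied -7.9 mean [440.4 172.   35.8] min [427. 140.  14.] max [489. 180.  43.]
```

Offset confirmed at about 41 mm (true tip z = reported + 30). I descend a further 20 mm and close.

arm_command:
  rows:
    - [1, -0.001, 0, 0.01, 0, 0, 0]
    - [1, 0, 0, 0.01, 0, 0, 0]
    - [1, 0, 0, 0, 0, 0, 0]
    - [-1, 0, 0, 0, 0, 0, 0]
    - [-1, 0, 0, 0, 0, 0, 0]
    - [-1, 0, 0, 0, 0, 0, 0]
    - [-1, 0, 0, 0, 0, 0, 0]
    - [-1, 0, 0, 0, 0, 0, 0]
    - [-1, 0, 0, 0, 0, 0, 0]
    - [-1, 0, 0, 0, 0, 0, 0]
  squeeze: 35

```text
t: 4.9
tool_pos: [0.4304, 0.1251, -0.0156]
ee_rot: [0.0, 0.094, 0.996, 0.0]
wrist_force: [0.0, 0.8, 1.9]
gripper_width: 0.0611
finger_force: 35.0
```

Gripped at 61 mm with 35 N. I lift and carry it along y in front of the stool.

arm_command:
  rows:
    - [-1, 0, 0, -0.02, 0, 0, 0]
    - [-1, 0, 0, -0.04, 0, 0, 0]
    - [-1, 0, 0, -0.04, 0, 0, 0]
    - [-1, 0, -0.02, 0, 0, 0, 0]
    - [-1, 0.006, -0.04, 0, 0, 0, 0]
    - [-1, 0.006, -0.04, 0, 0, 0, 0]
    - [-1, 0.006, -0.04, 0, 0, 0, 0]
    - [-1, 0.006, -0.04, 0, 0, 0, 0]
    - [-1, 0.006, -0.04, 0, 0, 0, 0]
    - [-1, 0.006, -0.04, 0, 0, 0, 0]
    - [-1, 0.006, -0.04, 0, 0, 0, 0]
    - [-1, 0.006, -0.04, 0, 0, 0, 0]

```text
t: 5.9
tool_pos: [0.3181, -0.2016, 0.084]
ee_rot: [0.0, 0.094, 0.996, 0.001]
wrist_force: [1.8, -0.3, -1.4]
gripper_width: 0.0612
finger_force: 35.0
```

Run:
```python
from h import *
s=status.read_state(); print(np.round(s["tool_pos"],3),s["gripper_width"],s["wrist_force"])
c=optics.camera("wrist"); np.savez("wrist2.npz",**c); cv2.imwrite("pics/wrist2.png",c["pixels"][:,:,::-1])
from wm import wm
T=dict(tray=(.594,-.396,.1,16),clip=(.433,-.408,.07,40),hub=(.433,-.264,.035,16),cup=(.597,-.256,.06,13),tape=(.4355,-.135,.07,24),plate=(.434,-.264,.06,6))
wm("wrist2",list(T),T)
# tray fit from scene0: tight rim band, drop yellow tape measure
for n in("scene","side"):
    c=load(n+"0"); c["depth"]=cv2.medianBlur(c["depth"],3); W=cloud(c); hsv=cv2.cvtColor(c["pixels"],cv2.COLOR_RGB2HSV).astype(int)
    m=(abs(W[...,0]-.594)<.1)&(abs(W[...,1]+.396)<.085)&(W[...,2]>.005)&(W[...,2]<.019)&(hsv[...,0]<22)&(hsv[...,1]>95)
    N,L,S,_=cv2.connectedComponentsWithStats(m.astype(np.uint8)); i=1+S[1:,4].argmax(); v,u=np.where(L==i)
    P=W[L==i]; q=(P[:,:2]*1000).astype(np.float32); print(n,S[i],cv2.minAreaRect(q))
```

```text
[ 0.318 -0.202  0.084] 0.0612493526467341 [ 1.81959931 -0.27231211 -1.4345562 ]
tray few
clip few
hub z16.4 107 circ (array([ 425.9, -280.3]), np.float64(8.4)) rect [ 425.3 -280.4] [ 8.4 22.9] long@-9.8
cup few
tape z25.0 165 circ (array([ 425.5, -136.7]), np.float64(41.1)) rect [ 417.8 -145. ] [19.8 85.7] long@-39.0
plate z7.3 304 circ (array([ 426.3, -292.8]), np.float64(19.2)) rect [ 429.7 -291.5] [19.4 46.5] long@-46.2
scene [ 389  262   84   59 2782] ((598.9015502929688, -391.9249267578125), (98.47566986083984, 152.96133422851562), 82.83108520507812)
side [293 148  42  20 627] ((593.9710693359375, -390.7071228027344), (100.93951416015625, 147.4873809814453), 84.15587615966797)
```

View pics/wrist2.png

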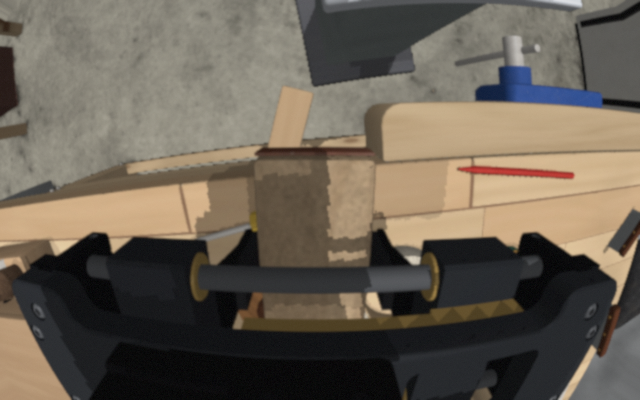

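The wrist view shows the block held level at (315,235). Tool x runs towards world -x, so I drifted to x 0.318. I refine the tray with rim-top points and then go over it.

```bash
python3 - <<'E'
from h import *
for n in("scene","side"):
    c=load(n+"0"); c["depth"]=cv2.medianBlur(c["depth"],3); W=cloud(c); hsv=cv2.cvtColor(c["pixels"],cv2.COLOR_RGB2HSV).astype(int)
    m=(abs(W[...,0]-.596)<.09)&(abs(W[...,1]+.392)<.072)&(abs(W[...,2]-.016)<.0035)&(hsv[...,0]<20)&(hsv[...,1]>90)
    N,L,S,_=cv2.connectedComponentsWithStats(m.astype(np.uint8)); big=np.isin(L,[i for i in range(1,N) if S[i,4]>10]); v,u=np.where(big)
    P=on_plane(c,np.c_[u,v],.016); q=(P[:,:2]*1000).astype(np.float32); print(n,len(q),cv2.minAreaRect(q))
    # cork floor via z 4..10 and inside
    m=(abs(W[...,0]-.596)<.075)&(abs(W[...,1]+.392)<.055)&(abs(W[...,2]-.007)<.003)
    N,L,S,_=cv2.connectedComponentsWithStats(m.astype(np.uint8)); i=1+S[1:,4].argmax(); v,u=np.where(L==i)
    q=(on_plane(c,np.c_[u,v],.007)[:,:2]*1000).astype(np.float32); print(" floor",len(q),cv2.minAreaRect(q),q.mean(0))
E
python3 go.py 596 -392 84 83.5
```

```text
scene 711 ((595.2093505859375, -393.1925964355469), (98.21460723876953, 147.62074279785156), 82.99967956542969)
 floor 1802 ((600.121337890625, -388.7462158203125), (79.86378479003906, 130.1930389404297), 83.08203887939453) [ 598.35754 -390.05054]
side 174 ((595.5777587890625, -387.5149841308594), (102.76383972167969, 149.62344360351562), 83.06037139892578)
 floor 321 ((594.9013061523438, -402.8291320800781), (70.9337158203125, 126.02532196044922), 82.55339050292969) [ 593.0112  -401.86908]
t 5.95 tcp [ 315.8 -208.    84.2] yaw(closing) 78.8 tilt 0.04 w 61.1 F [-4.5 -7.2  0.3]
turn [-0.0002  0.0006 -0.0813] shift after turn (mm) [-2.992e+02 -1.511e+02  2.000e-01] shift now axes [-310.5 -126.3    0.4]
```

arm_command:
  rows:
    - [-1, -0.02, -0.01, 0, 0, 0, -0.075]
    - [-1, -0.035, -0.0175, 0, 0, 0, 0]
    - [-1, -0.035, -0.0175, 0, 0, 0, 0]
    - [-1, -0.035, -0.0175, 0, 0, 0, 0]
    - [-1, -0.035, -0.0175, 0, 0, 0, 0]
    - [-1, -0.035, -0.0175, 0, 0, 0, 0]
    - [-1, -0.035, -0.0175, 0, 0, 0, 0]
    - [-1, -0.035, -0.0175, 0, 0, 0, 0]
    - [-1, -0.033, -0.0175, 0, 0, 0, 0]
    - [-1, 0, 0, 0, 0, 0, 0]
    - [-1, 0, 0, 0, 0, 0, 0]

```text
t: 6.87
tool_pos: [0.5578, -0.3596, 0.0795]
ee_rot: [-0.007, 0.06, 0.998, 0.005]
wrist_force: [-0.3, -0.1, -1.2]
gripper_width: 0.0612
finger_force: 35.0
```

```bash
python3 go.py 595.5 -391 -7 83
python3 - <<'E'
from h import *
W=cloud(load("scene0"))
for n,u,v in (("tm",463,245),("box",460,345),("box2",520,310),("box3",420,370),("drawer",500,215)): print(n,np.round(W[v,u],3))
m=(abs(W[...,0]-.6)<.13)&(abs(W[...,1]+.39)<.13)&(W[...,2]>.04); P=W[m]; print(len(P),np.round(P.min(0),3),np.round(P.max(0),3))
Q=P[(abs(P[:,0]-.6)<.05)]; print(len(Q), np.round(Q.mean(0),3))
c=optics.camera("scene"); np.savez("sceneb.npz",**c); W=cloud(c)
m=(abs(W[...,0]-.596)<.1)&(abs(W[...,1]+.392)<.1)&(abs(W[...,2]-.126)<.006); v,u=np.where(m)
N,L,S,_=cv2.connectedComponentsWithStats(m.astype(np.uint8)); i=1+S[1:,4].argmax(); P=W[L==i]; print("held block",np.median(P[:,2]),np.round(P.mean(0),3),S[i], cv2.minAreaRect((P[:,:2]*1000).astype(np.float32)))
E
```

```text
t 6.87 tcp [ 557.8 -359.6   79.5] yaw(closing) 83.2 tilt 0.92 w 61.2 F [-0.3 -0.1 -1.2]
turn [ 0.0084 -0.0137  0.003 ] shift after turn (mm) [-41.3 -26.6  86.5] shift now axes [-42.4 -27.4  85.7]
tm [ 0.701 -0.364  0.065]
box [ 0.51  -0.556  0.101]
box2 [ 0.651 -0.557  0.101]
box3 [ 0.423 -0.557  0.101]
drawer [ 0.867 -0.319  0.036]
647 [ 0.473 -0.52   0.04 ] [ 0.73  -0.26   0.107]
0 [nan nan nan]
held block 0.1262772197410975 [ 0.529 -0.359  0.126] [382 237  41  36 746] ((530.0621948242188, -355.6452331542969), (80.18569946289062, 61.444732666015625), 76.68563079833984)<stdin>:5: RuntimeWarning: Mean of empty slice.
  ret = um.true_divide(
```

arm_command:
  rows:
    - [-1, -0.014, -0.009, 0, 0.0084, -0.0137, 0.003]
    - [-1, -0.014, -0.009, 0, 0, 0, 0]
    - [-1, -0.0133, -0.0086, 0, 0, 0, 0]
    - [-1, 0, 0, 0, 0, 0, 0]
    - [-1, 0, 0, 0, 0, 0, 0]

```text
t: 7.33
tool_pos: [0.595, -0.3895, 0.0813]
ee_rot: [0.001, 0.061, 0.998, 0.001]
wrist_force: [-0.3, -0.1, -0.9]
gripper_width: 0.0611
finger_force: 35.0
```

```bash
python3 go.py 595.5 -391 -7 83
python3 - <<'E'
from h import *
for n in ("scene","side"):
    c=load(n+"0"); c["depth"]=cv2.medianBlur(c["depth"],3); W=cloud(c)
    for x in (.52,.56,.6,.64,.68):
        m=(abs(W[...,0]-x)<.02)&(W[...,1]>-.6)&(W[...,1]<-.42)&(W[...,2]>.06)&(W[...,2]<.12); P=W[m]; print(n,x,len(P),np.round(P[:,1].max(),3) if len(P) else "")
c=optics.camera("scene"); np.savez("sceneb.npz",**c); W=cloud(c)
m=(abs(W[...,0]-.596)<.1)&(abs(W[...,1]+.392)<.1)&(abs(W[...,2]-.126)<.007)
N,L,S,_=cv2.connectedComponentsWithStats(m.astype(np.uint8)); i=1+S[1:,4].argmax(); P=W[L==i]; print("held block",np.median(P[:,2]),np.round(P.mean(0),3),S[i], cv2.minAreaRect((P[:,:2]*1000).astype(np.float32)))
E
```

```text
t 7.33 tcp [ 595.  -389.5   81.3] yaw(closing) 83.0 tilt 0.18 w 61.1 F [-0.3 -0.1 -0.9]
turn [0.0016 0.0028 0.    ] shift after turn (mm) [-0.7 -1.4 88.3] shift now axes [-0.5 -1.5 88.3]
scene 0.52 978 -0.521
scene 0.56 926 -0.521
scene 0.6 884 -0.521
scene 0.64 851 -0.52
scene 0.68 803 -0.52
side 0.52 209 -0.516
side 0.56 207 -0.517
side 0.6 203 -0.517
side 0.64 206 -0.518
side 0.68 189 -0.514
held block 0.12745684200697427 [ 0.567 -0.389  0.127] [404 240  46  35 829] ((568.0669555664062, -385.76556396484375), (79.71009063720703, 64.95922088623047), 77.13378143310547)
```

The big box edge (y -0.52) clears the gripper body. I lower into the tray and release.

arm_command:
  rows:
    - [-1, -0.0005, -0.0015, 0.03, 0.0016, 0.0028, 0]
    - [-1, 0, 0, 0.03, 0, 0, 0]
    - [-1, 0, 0, 0.018, 0, 0, 0]
    - [-1, 0, 0, 0.009, 0, 0, 0]
    - [-1, 0, 0, 0, 0, 0, 0]
    - [-1, 0, 0, 0, 0, 0, 0]

```text
t: 7.88
tool_pos: [0.5959, -0.3912, -0.0051]
ee_rot: [0.0, 0.061, 0.998, -0.0]
wrist_force: [0.1, -0.1, -0.3]
gripper_width: 0.0613
finger_force: 35.0
```

```bash
python3 go.py 595.5 -391 -8.5 83
```

```text
t 7.88 tcp [ 595.9 -391.2   -5.1] yaw(closing) 83.0 tilt 0.04 w 61.3 F [ 0.1 -0.1 -0.3]
turn [-0.0005  0.0005  0.0004] shift after turn (mm) [0.4 0.2 3.4] shift now axes [0.4 0.2 3.4]
```

arm_command:
  rows:
    - [-1, 0, 0, 0.003, 0, 0, 0]
    - [-1, 0, 0, 0, 0, 0, 0]
    - [1, 0, 0, 0, 0, 0, 0]
    - [1, 0, 0, 0, 0, 0, 0]
    - [1, 0, 0, 0, 0, 0, 0]
    - [1, 0, 0, 0, 0, 0, 0]
    - [1, 0, 0, -0.02, 0, 0, 0]
    - [1, 0, 0, -0.04, 0, 0, 0]
    - [1, 0, 0, -0.04, 0, 0, 0]
    - [1, 0, 0, -0.03, 0, 0, 0]

```text
t: 8.72
tool_pos: [0.5961, -0.3922, 0.1244]
ee_rot: [0.001, 0.061, 0.998, -0.001]
wrist_force: [1.4, 0.3, -0.1]
gripper_width: 0.0868
finger_force: 0.0
```

```bash
python3 - <<'E'
from h import *
for n in ("scene","side","wrist"):
    c=optics.camera(n); np.savez(n+"_c.npz",**c); c["depth"]=cv2.medianBlur(c["depth"],3); W=cloud(c,n=="wrist")
    m=(abs(W[...,0]-.596)<.1)&(abs(W[...,1]+.392)<.08)&(abs(W[...,2]-.037)<.005)
    N,L,S,_=cv2.connectedComponentsWithStats(m.astype(np.uint8)); i=1+S[1:,4].argmax(); P=W[L==i]; print(n,np.median(P[:,2]),S[i], cv2.minAreaRect((P[:,:2]*1000).astype(np.float32)))
E
python3 go.py 445 -1.5 100 83
```

```text
scene 0.03806337227646106 [ 403  264   59   38 1283] ((596.224365234375, -392.2430419921875), (61.235103607177734, 112.54853820800781), 82.79360961914062)
side 0.03760387922301367 [293 145  36  13 300] ((594.18017578125, -390.1302490234375), (61.02838134765625, 110.10478973388672), 81.48702239990234)
wrist 0.03865786893386053 [ 284  129   66  114 7028] ((595.472900390625, -392.43780517578125), (60.76875305175781, 111.5868148803711), 83.14859771728516)
t 8.87 tcp [ 597.  -392.7  124.1] yaw(closing) 83.0 tilt 0.29 w 87.1 F [-0.4  0.3 -0.9]
turn [-0.0023  0.0046  0.0002] shift after turn (mm) [198.5 369.7  24.1] shift now axes [198.6 369.8  22.4]
```

The block is flat on the tray floor: top at 38 mm, centre (595.5,-392), tray centre (595.4,-391). Next is the tin.

arm_command:
  rows:
    - [1, 0.013, 0.026, 0, 0, 0.0035, 0]
    - [1, 0.0165, 0.031, 0.002, 0, 0, 0]
    - [1, 0.0165, 0.031, 0.002, 0, 0, 0]
    - [1, 0.0165, 0.031, 0.002, 0, 0, 0]
    - [1, 0.0165, 0.031, 0.002, 0, 0, 0]
    - [1, 0.0165, 0.031, 0.002, 0, 0, 0]
    - [1, 0.0165, 0.031, 0.002, 0, 0, 0]
    - [1, 0.0165, 0.031, 0.002, 0, 0, 0]
    - [1, 0.0165, 0.031, 0.002, 0, 0, 0]
    - [1, 0.0165, 0.031, 0.002, 0, 0, 0]
    - [1, 0.0165, 0.031, 0.002, 0, 0, 0]
    - [1, 0.0165, 0.031, 0.002, 0, 0, 0]

```text
t: 9.87
tool_pos: [0.4458, -0.0019, 0.0982]
ee_rot: [-0.002, 0.06, 0.998, -0.001]
wrist_force: [0.2, 0.9, -0.9]
gripper_width: 0.0871
finger_force: 0.0
```

arm_command:
  rows:
    - [1, 0, 0, 0, 0, 0, 0]
    - [1, 0, 0, 0, 0, 0, 0]

```text
t: 10.03
tool_pos: [0.4463, -0.0008, 0.0988]
ee_rot: [-0.002, 0.058, 0.998, 0.001]
wrist_force: [-0.5, -0.6, 0.8]
gripper_width: 0.087
finger_force: 0.0
```

```bash
python3 - <<'E'
from h import *
c=optics.camera("wrist"); np.savez("wrist3.npz",**c)
from wm import *; wm("wrist3",["tin","tape","hub"])
E
python3 go.py 445 -1.5 -17 83
```

```text
tin z31.0 3410 circ (array([444.9,  -2.6]), np.float64(29.6)) rect [444.7  -2.3] [57.7 58.4] long@83.3
tape z25.0 3531 circ (array([ 435.1, -135.2]), np.float64(50.4)) rect [ 434.5 -134.6] [ 99.8 100.4] long@57.5
hub z16.8 675 circ (array([ 433.9, -262.2]), np.float64(20.8)) rect [ 434.1 -261.5] [40.6 41.2] long@-22.9
t 10.08 tcp [446.9  -2.6  99.1] yaw(closing) 83.2 tilt 0.24 w 86.9 F [ 1.  -0.3  0.3]
turn [ 0.0005 -0.0042  0.003 ] shift after turn (mm) [  2.    0.9 116.1] shift now axes [  1.5   0.8 116.1]
```

arm_command:
  rows:
    - [1, 0.0018, 0, 0.038, 0, -0.0042, 0]
    - [1, 0, 0, 0.038, 0, 0, 0]
    - [1, 0, 0, 0.025, 0, 0, 0]
    - [1, 0, 0, 0.0145, 0, 0, 0]
    - [1, 0, 0, 0, 0, 0, 0]
    - [-1, 0, 0, 0, 0, 0, 0]
    - [-1, 0, 0, 0, 0, 0, 0]
    - [-1, 0, 0, 0, 0, 0, 0]
    - [-1, 0, 0, 0, 0, 0, 0]
    - [-1, 0, 0, 0, 0, 0, 0]
    - [-1, 0, 0, 0, 0, 0, 0]
    - [-1, 0, 0, 0, 0, 0, 0]
  squeeze: 30

```text
t: 11.08
tool_pos: [0.4461, -0.0024, -0.0123]
ee_rot: [0.001, 0.06, 0.998, 0.001]
wrist_force: [-1.6, -0.5, 7.7]
gripper_width: 0.0597
finger_force: 30.0
```

arm_command:
  rows:
    - [-1, 0, 0, -0.015, 0, 0, 0]
    - [-1, 0, 0, -0.025, 0, 0, 0]
    - [-1, 0, 0, -0.025, 0, 0, 0]
    - [-1, 0, 0, 0, 0, 0, 0]
    - [-1, 0, 0, 0, 0, 0, 0]

```text
t: 11.5
tool_pos: [0.4463, -0.0015, 0.0528]
ee_rot: [0.001, 0.06, 0.998, 0.002]
wrist_force: [0.0, -1.1, -2.6]
gripper_width: 0.059
finger_force: 30.0
```

```bash
python3 tips.py d; python3 go.py 440 -255 50 83
python3 - <<'E'
from h import *
a=load("side_d")["pixels"][170:270,280:420]; b=load("scene_d")["pixels"][150:250,230:370]
cv2.imwrite("pics/d.png",cv2.resize(np.vstack([a,b])[:,:,::-1],None,fx=3,fy=3,interpolation=cv2.INTER_CUBIC))
E
```

```text
t 11.5 tcp [446.3  -1.5  52.8] w 59.0 ff 30.0 F [ 0.  -1.1 -2.6]
scene 123 tip z 69.4 rep-implied 41.8 mean [435.8 -22.8  72.9] min [418. -32.  67.] max [463.  -4.  78.]
side 207 tip z 68.9 rep-implied 41.8 mean [443.   21.1  73. ] min [418.   6.  67.] max [469.  28.  80.]
t 11.6 tcp [444.9  -2.3  51.5] yaw(closing) 83.1 tilt 0.05 w 59.1 F [ 0.  -0.9 -1.5]
turn [ 0.0007 -0.0004  0.0016] shift after turn (mm) [ -25.9 -251.4    1.5] shift now axes [ -25.5 -251.4    1.3]
```

View pics/d.png

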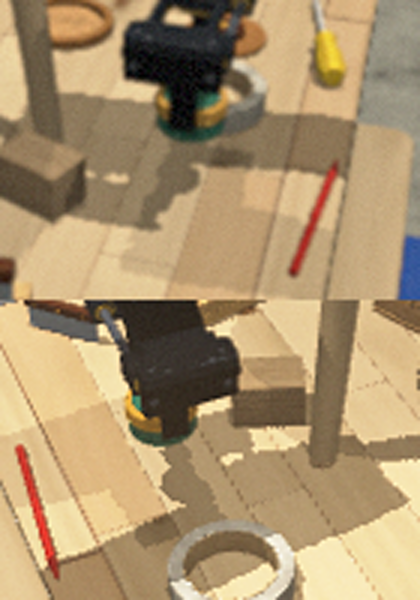

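Run:
```python
from h import *
for n in ("side","scene"):
    c=load(n+"_d"); px=c["pixels"].astype(int); W=cloud(c); hsv=cv2.cvtColor(c["pixels"],cv2.COLOR_RGB2HSV)
    ys=(.03,.06) if n=="side" else (-.06,-.03)
    m=(abs(W[...,0]-.445)<.05)&(abs(W[...,1])<.055)&(W[...,2]>.055)&(W[...,2]<.125)
    vs,us=np.where(m); u0=int(np.median(us[(px[vs,us].max(1)<45)]))
    print(n,"col",u0)
    for v in range(vs.min(),vs.max()+2):
        print(v,px[v,u0-2:u0+3].mean(0).round().astype(int).tolist(),np.round(np.median(W[v,u0-2:u0+3],0)*1e3).tolist(), "|",px[v,u0+9].tolist(),np.round(W[v,u0+9,2]*1e3))
```

```text
side col 341
199 [12, 11, 12] [445.0, 86.0, 154.0] | [14, 14, 14] 159.0
200 [9, 8, 10] [448.0, 42.0, 124.0] | [20, 34, 30] 155.0
201 [12, 9, 15] [448.0, 40.0, 120.0] | [41, 75, 58] 154.0
202 [11, 10, 12] [448.0, 40.0, 117.0] | [58, 110, 87] 94.0
203 [15, 12, 16] [448.0, 40.0, 114.0] | [64, 120, 94] 96.0
204 [12, 10, 11] [448.0, 38.0, 110.0] | [77, 115, 88] 96.0
205 [6, 5, 5] [448.0, 38.0, 108.0] | [145, 133, 85] 96.0
206 [12, 12, 15] [448.0, 36.0, 104.0] | [196, 150, 71] 93.0
207 [8, 12, 10] [448.0, 36.0, 101.0] | [197, 147, 68] 94.0
208 [12, 11, 14] [448.0, 37.0, 99.0] | [147, 109, 54] 91.0
209 [13, 13, 13] [447.0, 37.0, 96.0] | [134, 99, 46] 90.0
210 [15, 17, 14] [447.0, 37.0, 94.0] | [131, 102, 47] 87.0
211 [13, 11, 12] [447.0, 36.0, 90.0] | [117, 97, 54] 84.0
212 [15, 17, 17] [447.0, 37.0, 87.0] | [65, 74, 53] 79.0
213 [17, 28, 21] [447.0, 36.0, 84.0] | [41, 75, 62] 75.0
214 [26, 48, 38] [448.0, 27.0, 75.0] | [35, 67, 52] 71.0
215 [32, 58, 44] [447.0, 26.0, 72.0] | [51, 75, 56] 68.0
216 [49, 66, 50] [447.0, 27.0, 69.0] | [102, 101, 78] 68.0
217 [89, 86, 66] [447.0, 27.0, 66.0] | 
[... 586 characters left out ...]
 34] [433.0, -42.0, 110.0] | [125, 89, 44] 87.0
189 [75, 57, 36] [434.0, -37.0, 104.0] | [129, 95, 43] 85.0
190 [79, 60, 35] [433.0, -40.0, 102.0] | [90, 74, 46] 85.0
191 [75, 58, 36] [433.0, -38.0, 98.0] | [59, 61, 44] 76.0
192 [79, 60, 36] [433.0, -39.0, 96.0] | [57, 63, 48] 77.0
193 [85, 64, 37] [432.0, -39.0, 91.0] | [53, 57, 41] 71.0
194 [65, 59, 40] [432.0, -38.0, 88.0] | [71, 74, 52] 67.0
195 [56, 54, 40] [430.0, -38.0, 86.0] | [146, 131, 93] 1.0
196 [60, 65, 48] [432.0, -29.0, 74.0] | [182, 154, 113] 1.0
197 [58, 69, 50] [434.0, -28.0, 71.0] | [183, 155, 115] -1.0
198 [88, 96, 71] [434.0, -26.0, 66.0] | [182, 154, 114] 3.0
199 [198, 172, 127] [461.0, 39.0, -0.0] | [181, 152, 113] 2.0
```

The tin is held level with its bottom at about 66 mm and fingertips at about 84 mm, so the tips clear the cup rim. I move to the cup along x 0.44 first.

arm_command:
  rows:
    - [-1, -0.002, -0.02, 0, 0, 0, 0]
    - [-1, -0.004, -0.036, 0, 0, 0, 0]
    - [-1, -0.004, -0.036, 0, 0, 0, 0]
    - [-1, -0.004, -0.036, 0, 0, 0, 0]
    - [-1, -0.004, -0.036, 0, 0, 0, 0]
    - [-1, -0.02, -0.036, 0, 0, 0, 0]
    - [-1, -0.03, -0.025, 0, 0, 0, 0]
    - [-1, -0.035, -0.01, 0, 0, 0, 0]
    - [-1, -0.035, -0.005, 0, 0, 0, 0]
    - [-1, -0.03, 0, 0, 0, 0, 0]
    - [-1, 0, 0, 0, 0, 0, 0]
    - [-1, 0, 0, 0, 0, 0, 0]

```text
t: 12.6
tool_pos: [0.5799, -0.2548, 0.0498]
ee_rot: [-0.002, 0.061, 0.998, -0.001]
wrist_force: [-1.4, -0.5, -1.3]
gripper_width: 0.0588
finger_force: 30.0
```

```bash
python3 -c "
from wm import *; wm('wrist_c',['cup','tape','hub','clip'])"; python3 go.py 597.5 -256 -7 83
```

```text
cup z14.0 2342 circ (array([ 598.5, -258. ]), np.float64(49.9)) rect [ 598.8 -258. ] [99.4 99.5] long@86.8
tape z25.2 1785 circ (array([ 435.3, -138.6]), np.float64(51.1)) rect [ 446.6 -137.1] [ 78.3 103.4] long@-81.9
hub z17.1 1113 circ (array([ 435.9, -268.1]), np.float64(20.6)) rect [ 436.7 -268.1] [39.4 41.1] long@-88.8
clip z41.5 845 circ (array([ 443.8, -407.2]), np.float64(26.5)) rect [ 441.2 -408.2] [21.7 61.4] long@8.5
t 12.6 tcp [ 579.9 -254.8   49.8] yaw(closing) 83.0 tilt 0.2 w 58.8 F [-1.4 -0.5 -1.3]
turn [-0.0014 -0.0032  0.0004] shift after turn (mm) [-17.6   0.9  56.8] shift now axes [-17.8   1.   56.8]
```

arm_command:
  rows:
    - [-1, -0.018, 0, 0.005, 0, -0.003, 0]
    - [-1, 0, 0, 0.02, 0, 0, 0]
    - [-1, 0, 0, 0.02, 0, 0, 0]
    - [-1, 0, 0, 0.008, 0, 0, 0]
    - [-1, 0, 0, 0, 0, 0, 0]
    - [-1, 0, 0, 0, 0, 0, 0]

```text
t: 13.1
tool_pos: [0.5974, -0.2567, -0.0004]
ee_rot: [0.001, 0.061, 0.998, -0.0]
wrist_force: [0.3, -0.6, -0.3]
gripper_width: 0.059
finger_force: 30.0
```

```bash
python3 go.py 598 -257 -9 83
```

```text
t 13.1 tcp [ 5.974e+02 -2.567e+02 -4.000e-01] yaw(closing) 83.0 tilt 0.15 w 59.0 F [ 0.3 -0.6 -0.3]
turn [-0.0007  0.0025 -0.0004] shift after turn (mm) [-0.6 -0.3  8.6] shift now axes [-0.6 -0.2  8.6]
```

arm_command:
  rows:
    - [-1, 0, 0, 0.005, 0, 0, 0]
    - [-1, 0, 0, 0.004, 0, 0, 0]
    - [-1, 0, 0, 0, 0, 0, 0]
    - [1, 0, 0, 0, 0, 0, 0]
    - [1, 0, 0, 0, 0, 0, 0]
    - [1, 0, 0, 0, 0, 0, 0]
    - [1, 0, 0, 0, 0, 0, 0]
    - [1, 0, 0, -0.02, 0, 0, 0]
    - [1, 0, 0, -0.035, 0, 0, 0]
    - [1, 0, 0, -0.035, 0, 0, 0]

```text
t: 13.93
tool_pos: [0.5971, -0.256, 0.081]
ee_rot: [0.001, 0.061, 0.998, -0.0]
wrist_force: [1.1, -0.6, 0.0]
gripper_width: 0.0862
finger_force: 0.0
```

```bash
python3 go.py 435 -176 60 90 435 -94 60 90
python3 - <<'E'
from h import *; from meas import circ
for n in ("scene","side","wrist"):
    c=optics.camera(n); np.savez(n+"_e.npz",**c); c["depth"]=cv2.medianBlur(c["depth"],3); W=cloud(c,n=="wrist")
    m=(abs(W[...,0]-.598)<.05)&(abs(W[...,1]+.257)<.05)&(abs(W[...,2]-.033)<.004)
    N,L,S,_=cv2.connectedComponentsWithStats(m.astype(np.uint8))
    if N<2: print(n,"none"); continue
    i=1+S[1:,4].argmax(); P=W[L==i]; h=cv2.convexHull((P[:,:2]*1000).astype(np.float32))[:,0]/1e3
    A=np.linalg.lstsq(np.c_[P[:,:2]-P[:,:2].mean(0),np.ones(len(P))],P[:,2],rcond=None)[0]
    print(n,"z",np.round(np.median(P[:,2])*1e3,1),len(P),circ(h),"slope",A[:2].round(3))
E
```

```text
t 13.93 tcp [ 597.1 -256.    81. ] yaw(closing) 83.0 tilt 0.08 w 86.2 F [ 1.1 -0.6  0. ]
turn [-0.0007  0.0013 -0.122 ] shift after turn (mm) [162.1  80.   21. ] shift now axes [170.7  59.7  20.8]
t 13.93 tcp [ 597.1 -256.    81. ] yaw(closing) 83.0 tilt 0.08 w 86.2 F [ 1.1 -0.6  0. ]
turn [-0.0007  0.0013 -0.122 ] shift after turn (mm) [162.1 162.   21. ] shift now axes [180.7 141.1  20.7]
scene z 34.3 417 (array([ 598.8, -258. ]), np.float64(29.0)) slope [0.027 0.023]
side z 33.7 145 (array([ 597.5, -256. ]), np.float64(29.1)) slope [ 0.027 -0.035]
wrist z 35.0 3838 (array([ 598.2, -257.5]), np.float64(29.7)) slope [ 0.011 -0.   ]
```

The tin stands on the cup floor: top at 34 mm, centre (598,-257), level. Next is the tape, pinching the +y side of its wall at (435,-94.5).

arm_command:
  rows:
    - [0, 0.03, 0, 0, 0, 0, -0.061]
    - [-0.08, 0.036, 0.005, 0, 0, 0, -0.061]
    - [-0.08, 0.033, 0.02, 0.005, 0, 0, 0]
    - [-0.08, 0.03, 0.025, 0.005, 0, 0, 0]
    - [-0.08, 0.02, 0.035, 0.005, 0, 0, 0]
    - [-0.08, 0.01, 0.035, 0.005, 0, 0, 0]
    - [-0.08, 0.003, 0.03, 0.01, 0, 0, 0]
    - [-0.08, 0, 0.012, 0.01, 0, 0, 0]
    - [-0.08, 0, 0, 0, 0, 0, 0]
    - [-0.08, 0, 0, 0, 0, 0, 0]

```text
t: 14.92
tool_pos: [0.4397, -0.0942, 0.0408]
ee_rot: [0.001, -0.001, 1.0, -0.001]
wrist_force: [-0.9, -0.2, 1.4]
gripper_width: 0.0407
finger_force: 0.0
```

```bash
python3 go.py 435 -94.5 -17.5 90
python3 - <<'E'
from h import *
c=optics.camera("wrist"); np.savez("wrist_f.npz",**c); cv2.imwrite("pics/wrist_f.png",c["pixels"][:,:,::-1])
from wm import *; wm("wrist_f",["tape","hub"])
E
```

```text
t 14.92 tcp [439.7 -94.2  40.8] yaw(closing) 90.1 tilt 0.23 w 40.7 F [-0.9 -0.2  1.4]
turn [-0.0027  0.0029  0.0014] shift after turn (mm) [ 4.7 -0.3 58.3] shift now axes [ 4.8 -0.1 58.3]
tape z25.1 5433 circ (array([ 434.4, -135.9]), np.float64(49.5)) rect [ 431.  -136.1] [91.6 99.6] long@88.8
hub z17.0 1299 circ (array([ 433.6, -263.2]), np.float64(20.5)) rect [ 433.8 -263.1] [40.6 40.7] long@46.5
```

View pics/wrist_f.png

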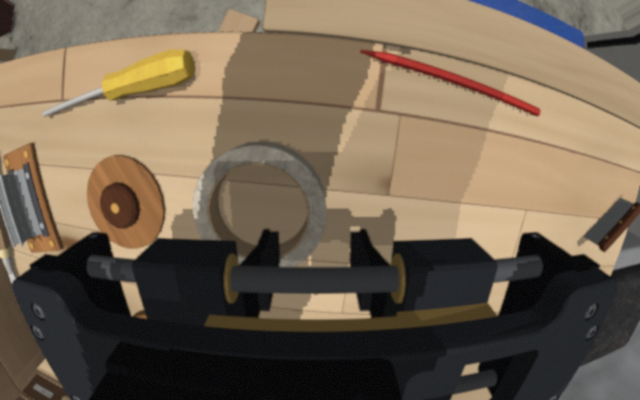

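The tape's right wall (318,205) lies between the fingers, with the inner one over the hole at (268,245). I descend and pinch.

arm_command:
  rows:
    - [-0.08, 0.0048, 0, 0.02, -0.0027, 0.0029, 0]
    - [-0.08, 0, 0, 0.02, 0, 0, 0]
    - [-0.08, 0, 0, 0.018, 0, 0, 0]
    - [-0.08, 0, 0, 0, 0, 0, 0]
    - [-1, 0, 0, 0, 0, 0, 0]
    - [-1, 0, 0, 0, 0, 0, 0]
    - [-1, 0, 0, 0, 0, 0, 0]
    - [-1, 0, 0, 0, 0, 0, 0]
    - [-1, 0, 0, 0, 0, 0, 0]
    - [-1, 0, 0, 0, 0, 0, 0]
  squeeze: 40

```text
t: 15.8
tool_pos: [0.436, -0.094, -0.0161]
ee_rot: [0.001, -0.0, 1.0, 0.001]
wrist_force: [-0.8, 0.8, 6.6]
gripper_width: 0.0121
finger_force: 38.9
```

```bash
python3 go.py 435 -94.5 -17.5 90
```

```text
t 15.8 tcp [436.  -94.  -16.1] yaw(closing) 90.0 tilt 0.16 w 12.1 F [-0.8  0.8  6.6]
turn [0.0014 0.0024 0.0001] shift after turn (mm) [ 1.  -0.5  1.4] shift now axes [ 1.  -0.5  1.4]
```

arm_command:
  rows:
    - [-1, 0, 0, -0.01, 0, 0, 0]
    - [-1, 0, 0, -0.02, 0, 0, 0]
    - [-1, 0, 0, -0.02, 0, 0, 0]
    - [-1, 0, 0, 0, 0, 0, 0]
    - [-1, 0, 0, 0, 0, 0, 0]

```text
t: 16.22
tool_pos: [0.436, -0.0935, 0.0338]
ee_rot: [0.002, -0.0, 1.0, 0.001]
wrist_force: [-0.3, 0.5, -1.2]
gripper_width: 0.0125
finger_force: 38.9
```

Run:
```python
from h import *
s=status.read_state(); print(np.round(s["tool_pos"],4),s["gripper_width"],s["finger_force"],s["wrist_force"])
for n in("scene","side","wrist"): 
    c=optics.camera(n); np.savez(n+"_g.npz",**c); c["depth"]=cv2.medianBlur(c["depth"],3); W=cloud(c,n=="wrist")
    hsv=cv2.cvtColor(c["pixels"],cv2.COLOR_RGB2HSV).astype(int)
    m=(np.hypot(W[...,0]-.435,W[...,1]+.135)<.055)&(W[...,2]>.03)&(W[...,2]<.095)&(hsv[...,2]>70)
    P=W[m]; print(n,len(P))
    if len(P)>50:
        for y0 in (-.18,-.16,-.135,-.11): q=P[abs(P[:,1]-y0)<.01]; print("  y",y0,len(q),np.round(np.percentile(q[:,2],[5,50,95])*1e3,1) if len(q) else "")
a=load("side_g")["pixels"][160:260,290:430]; b=load("scene_g")["pixels"][170:270,240:380]
cv2.imwrite("pics/g.png",cv2.resize(np.vstack([a,b])[:,:,::-1],None,fx=3,fy=3,interpolation=cv2.INTER_CUBIC))
```

```text
[ 0.436  -0.0935  0.0338] 0.012524107256193453 38.931641264789505 [-0.288025    0.48960214 -1.19070283]
scene 818
  y -0.18 328 [51.7 68.3 75.1]
  y -0.16 159 [54.5 73.  75.1]
  y -0.135 130 [53.8 73.5 75.5]
  y -0.11 115 [52.3 71.4 75.2]
side 340
  y -0.18 0 
  y -0.16 14 [71.6 73.8 76.2]
  y -0.135 21 [61.1 73.3 74.6]
  y -0.11 103 [51.4 67.7 75.7]
wrist 7818
  y -0.18 1457 [62.5 73.8 74.2]
  y -0.16 1124 [64.  73.9 74.4]
  y -0.135 1241 [56.2 73.9 74.4]
  y -0.11 1854 [56.6 73.9 74.4]
```

View pics/g.png

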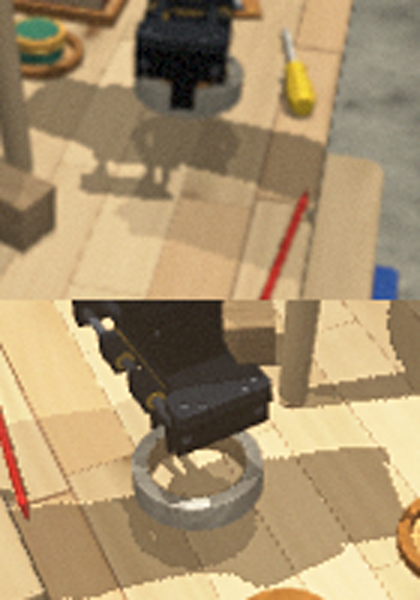

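The tape is lifted level, top at about 74 mm everywhere. I move it over the hub.

```bash
python3 - <<'E'
from wm import *
T2=dict(held=(.435,-.135,.065,74),hub=T["hub"])
wm("wrist_g",["held","hub"],T2)
for n in("scene","side"):
    c=load(n+"_g"); c["depth"]=cv2.medianBlur(c["depth"],3); W=cloud(c)
    m=(abs(W[...,0]-.435)<.065)&(abs(W[...,1]+.135)<.065)&(abs(W[...,2]-.0735)<.003)&(c["pixels"].max(2)>60); P=W[m]; h=cv2.convexHull((P[:,:2]*1000).astype(np.float32))[:,0]/1e3; print(n,len(P),circ(h))
E
python3 go.py 435 -223 33 90
```

```text
held z73.9 6907 circ (array([ 432.8, -135.2]), np.float64(50.8)) rect [ 419.8 -131.3] [ 72.9 102.7] long@72.5
hub z17.0 1347 circ (array([ 433.6, -263. ]), np.float64(20.7)) rect [ 433.7 -263. ] [39.9 41.9] long@89.7
scene 458 (array([ 434.4, -135.4]), np.float64(50.9))
side 120 (array([ 433.4, -136.1]), np.float64(50.2))
t 16.37 tcp [434.7 -94.   32.6] yaw(closing) 90.0 tilt 0.05 w 12.6 F [-0.9  0.4 -1.7]
turn [0.0009 0.0001 0.0002] shift after turn (mm) [  -0.3 -129.    -0.4] shift now axes [  -0.3 -129.    -0.5]
```

arm_command:
  rows:
    - [-1, 0, -0.02, 0, 0, 0, 0]
    - [-1, 0, -0.03, 0, 0, 0, 0]
    - [-1, 0, -0.03, 0, 0, 0, 0]
    - [-1, 0, -0.03, 0, 0, 0, 0]
    - [-1, 0, -0.019, 0, 0, 0, 0]
    - [-1, 0, 0, 0, 0, 0, 0]
    - [-1, 0, 0, 0, 0, 0, 0]

```text
t: 16.95
tool_pos: [0.434, -0.2246, 0.0323]
ee_rot: [-0.001, 0.002, 1.0, 0.0]
wrist_force: [0.5, -0.3, -2.0]
gripper_width: 0.0126
finger_force: 38.9
```

```bash
python3 go.py 435 -223 -9 90;  python3 - <<'E'
from wm import *
c=optics.camera("wrist"); np.savez("wrist_h.npz",**c)
wm("wrist_h",["held","hub"],dict(held=(.435,-.265,.065,74),hub=T["hub"]))
for n in("scene","side"):
    c=optics.camera(n); c["depth"]=cv2.medianBlur(c["depth"],3); W=cloud(c)
    m=(abs(W[...,0]-.435)<.065)&(abs(W[...,1]+.265)<.065)&(abs(W[...,2]-.0735)<.003)&(c["pixels"].max(2)>60); P=W[m]; h=cv2.convexHull((P[:,:2]*1000).astype(np.float32))[:,0]/1e3; print(n,len(P),circ(h))
E
```

```text
t 16.95 tcp [ 434.  -224.6   32.3] yaw(closing) 89.8 tilt 0.06 w 12.6 F [ 0.5 -0.3 -2. ]
turn [ 0.0001 -0.001  -0.0033] shift after turn (mm) [-1.   1.6 41.3] shift now axes [-1.   1.6 41.3]
held z73.5 6862 circ (array([ 432.2, -265.6]), np.float64(51.1)) rect [ 418.9 -262. ] [ 72.7 102.7] long@72.4
hub z17.1 2069 circ (array([ 434.3, -266. ]), np.float64(20.1)) rect [ 434.7 -265.9] [38.3 39.8] long@68.0
scene 501 (array([ 432.2, -267.1]), np.float64(49.2))
side 102 (array([ 431.6, -264. ]), np.float64(48.6))
```

Held tape (432.5,-265.5) against hub (434,-264.5). I lower it with a small correction.

arm_command:
  rows:
    - [-1, -0.0015, 0.001, 0.01, 0, 0, 0]
    - [-1, 0, 0, 0.015, 0, 0, 0]
    - [-1, 0, 0, 0.01, 0, 0, 0]
    - [-1, 0, 0, 0.004, 0, 0, 0]
    - [-1, 0, 0, 0, 0, 0, 0]
    - [-1, 0, 0, 0, 0, 0, 0]

```text
t: 17.6
tool_pos: [0.4366, -0.2223, -0.0058]
ee_rot: [0.0, 0.0, 1.0, 0.0]
wrist_force: [0.2, -0.2, -1.1]
gripper_width: 0.0125
finger_force: 38.9
```

arm_command:
  rows:
    - [-1, 0, 0, 0.002, 0, 0, 0]
    - [-1, 0, 0, 0, 0, 0, 0]
    - [-0.4, 0, 0, 0, 0, 0, 0]
    - [-0.3, 0, 0, 0, 0, 0, 0]
    - [-0.3, 0, 0, 0, 0, 0, 0]
    - [-0.3, 0, 0, 0, 0, 0, 0]
    - [-0.3, 0, 0, -0.01, 0, 0, 0]
    - [-0.3, 0, 0, -0.03, 0, 0, 0]
    - [-0.3, 0, 0, -0.04, 0, 0, 0]
    - [-0.3, 0, 0, -0.03, 0, 0, 0]

```text
t: 18.43
tool_pos: [0.4362, -0.2236, 0.1046]
ee_rot: [0.0, 0.001, 1.0, -0.0]
wrist_force: [1.3, 0.5, 0.8]
gripper_width: 0.0303
finger_force: 0.0
```

```bash
python3 - <<'E'
from wm import *
wm_T=dict(tape=(.434,-.265,.065,30),scr=T["scr"])
c=optics.camera("wrist"); np.savez("wrist_i.npz",**c); wm("wrist_i",["tape"],wm_T)
for n in("scene","side"):
    c=optics.camera(n); np.savez(n+"_i.npz",**c); c["depth"]=cv2.medianBlur(c["depth"],3); W=cloud(c)
    m=(abs(W[...,0]-.435)<.065)&(abs(W[...,1]+.265)<.065)&(abs(W[...,2]-.030)<.003); P=W[m]; h=cv2.convexHull((P[:,:2]*1000).astype(np.float32))[:,0]/1e3
    A=np.linalg.lstsq(np.c_[P[:,:2]-P[:,:2].mean(0),np.ones(len(P))],P[:,2],rcond=None)[0]; print(n,len(P),circ(h),np.median(P[:,2]).round(4),"slope",A[:2].round(3))
E
python3 go.py 430 150 100 97.5
```

```text
tape z31.1 4142 circ (array([ 435.2, -264.8]), np.float64(50.1)) rect [ 434.5 -264.8] [99.2 99.6] long@-84.1
scene 690 (array([ 436.1, -264.5]), np.float64(50.1)) 0.0302 slope [-0.    -0.001]
side 242 (array([ 434.9, -263.5]), np.float64(49.8)) 0.0299 slope [ 0.003 -0.002]
t 18.58 tcp [ 438.2 -222.6  104.5] yaw(closing) 90.0 tilt 0.33 w 30.5 F [-0.2  0.3 -0.6]
turn [ 0.0012  0.0057 -0.1308] shift after turn (mm) [-40.5 370.5   4.5] shift now axes [  8.2 372.6   5. ]
```

The tape is flat on its plate: top at 30 mm, centre (435.3,-264.5). Now the scraper, travelling back along x 0.43.

arm_command:
  rows:
    - [0, 0.001, 0.02, 0, 0, 0.005, 0]
    - [0, 0.001, 0.035, 0, 0, 0, 0]
    - [0, 0.001, 0.035, 0, 0, 0, 0]
    - [0, 0.001, 0.035, 0, 0, 0, 0]
    - [0, 0.001, 0.035, 0, 0, 0, 0]
    - [0, 0.001, 0.035, 0, 0, 0, 0]
    - [0, 0.001, 0.035, 0, 0, 0, 0]
    - [0, 0.001, 0.035, 0, 0, 0, 0]
    - [0, 0, 0.035, 0, 0, 0, 0]
    - [0, 0, 0.035, 0, 0, 0, -0.065]
    - [0, 0, 0.035, 0, 0, 0, -0.066]
    - [0, 0, 0, 0, 0, 0, 0]

```text
t: 19.58
tool_pos: [0.425, 0.1526, 0.1019]
ee_rot: [-0.002, -0.071, 0.997, 0.0]
wrist_force: [-0.3, -0.0, 0.8]
gripper_width: 0.0431
finger_force: 0.0
```

```bash
python3 go.py 520 204.5 110 97.5
```

```text
t 19.58 tcp [425.  152.6 101.9] yaw(closing) 98.2 tilt 0.26 w 43.1 F [-0.3 -0.   0.8]
turn [ 0.0007 -0.0045  0.0114] shift after turn (mm) [-101.    39.1   -8.1] shift now axes [-101.4   37.9   -8.5]
```

arm_command:
  rows:
    - [0, -0.022, 0.005, 0, 0, -0.0045, 0.011]
    - [0, -0.03, 0.0047, 0, 0, 0, 0]
    - [0, -0.03, 0.0047, 0, 0, 0, 0]
    - [0, -0.03, 0.0047, 0, 0, 0, 0]
    - [0, -0.03, 0.0047, 0, 0, 0, 0]
    - [0, -0.03, 0.0045, 0, 0, 0, 0]
    - [0, -0.01, 0, 0, 0, 0, 0]
    - [0, 0, 0, 0, 0, 0, 0]
    - [0, 0, 0, 0, 0, 0, 0]

```text
t: 20.33
tool_pos: [0.6033, 0.1954, 0.1015]
ee_rot: [-0.001, -0.059, 0.998, -0.0]
wrist_force: [0.4, -0.1, -0.2]
gripper_width: 0.0435
finger_force: 0.0
```

```bash
python3 go.py 602.5 204.5 19 97.5
```

```text
t 20.33 tcp [603.3 195.4 101.5] yaw(closing) 96.8 tilt 0.07 w 43.5 F [ 0.4 -0.1 -0.2]
turn [-0.0004 -0.0012 -0.0126] shift after turn (mm) [-0.4  9.2 82.5] shift now axes [-0.4  9.2 82.5]
```

arm_command:
  rows:
    - [0, 0, 0.009, 0, 0, 0, -0.0125]
    - [0, 0, 0, 0.02, 0, 0, 0]
    - [0, 0, 0, 0.03, 0, 0, 0]
    - [0, 0, 0, 0, 0, 0, 0]
    - [0, 0, 0, 0, 0, 0, 0]

```text
t: 20.75
tool_pos: [0.6008, 0.2061, 0.0522]
ee_rot: [-0.001, -0.067, 0.998, 0.0]
wrist_force: [1.3, -0.0, 0.4]
gripper_width: 0.0434
finger_force: 0.0
```

```bash
python3 go.py 602.5 204.5 19 97.5; python3 tips.py j
python3 - <<'E'
from h import *
a=load("side_j")["pixels"][200:300,200:340]; b=load("scene_j")["pixels"][90:190,230:370]
cv2.imwrite("pics/j.png",cv2.resize(np.vstack([a,b])[:,:,::-1],None,fx=3,fy=3,interpolation=cv2.INTER_CUBIC))
E
```

```text
t 20.75 tcp [600.8 206.1  52.2] yaw(closing) 97.6 tilt 0.13 w 43.4 F [ 1.3 -0.   0.4]
turn [ 0.0011 -0.0021  0.0022] shift after turn (mm) [-1.4 -1.8 33.2] shift now axes [-1.5 -1.8 33.2]
t 20.75 tcp [600.8 206.1  52.2] w 43.4 ff 0.0 F [ 1.3 -0.   0.4]
scene 274 tip z 49.8 rep-implied 41.2 mean [597.7 196.5  56.1] min [548. 189.  46.] max [652. 205.  62.]
side 340 tip z 49.5 rep-implied 41.2 mean [603.7 212.7  55.7] min [551. 205.  46.] max [654. 220.  62.]
```

View pics/j.png

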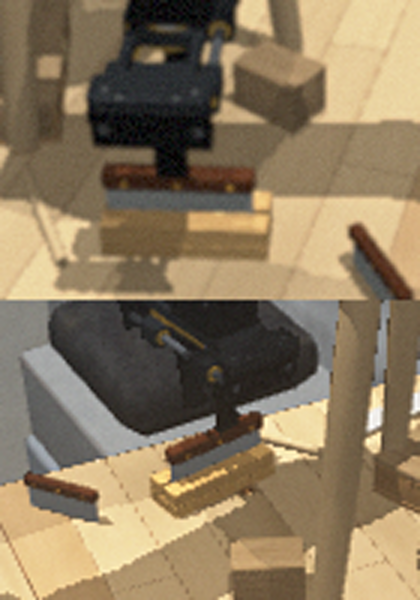

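The finger is at the middle of the scraper's back (crop 172,172; back spans 103–253) and straddles it. I descend and grip.

arm_command:
  rows:
    - [0, -0.0012, -0.0018, 0.012, 0, -0.002, 0.002]
    - [0, 0, 0, 0.012, 0, 0, 0]
    - [0, 0, 0, 0.0085, 0, 0, 0]
    - [0, 0, 0, 0, 0, 0, 0]
    - [-1, 0, 0, 0, 0, 0, 0]
    - [-1, 0, 0, 0, 0, 0, 0]
    - [-1, 0, 0, 0, 0, 0, 0]
    - [-1, 0, 0, 0, 0, 0, 0]
    - [-1, 0, 0, 0, 0, 0, 0]
    - [-1, 0, 0, 0, 0, 0, 0]
    - [-1, 0, 0, 0, 0, 0, 0]
  squeeze: 50

```text
t: 21.77
tool_pos: [0.6044, 0.2042, 0.0205]
ee_rot: [0.002, -0.065, 0.998, 0.001]
wrist_force: [-0.1, 0.5, 1.4]
gripper_width: 0.0155
finger_force: 50.0
```

```bash
python3 go.py 602 204.5 70 97.5
```

```text
t 21.77 tcp [604.4 204.2  20.5] yaw(closing) 97.5 tilt 0.2 w 15.5 F [-0.1  0.5  1.4]
turn [ 0.0015  0.0032 -0.0006] shift after turn (mm) [  2.3   0.6 -49.5] shift now axes [  2.2   0.7 -49.5]
```

arm_command:
  rows:
    - [-1, 0, 0, -0.008, 0, 0, 0]
    - [-1, 0, 0, -0.012, 0, 0, 0]
    - [-1, 0, 0, -0.02, 0, 0, 0]
    - [-1, 0, 0, -0.03, 0, 0, 0]
    - [-1, 0, 0, 0, 0, 0, 0]
    - [-1, 0.02, 0, 0, 0, 0, 0]
    - [-1, 0.035, 0, 0, 0, 0, 0]
    - [-1, 0.035, 0, 0, 0, 0, 0]
    - [-1, 0.035, 0, 0, 0, 0, 0]
    - [-1, 0.03, 0, 0, 0, 0, 0]
    - [-1, 0, 0, 0, 0, 0, 0]

```text
t: 22.68
tool_pos: [0.4451, 0.1835, 0.0894]
ee_rot: [-0.001, -0.066, 0.998, 0.002]
wrist_force: [0.5, 0.3, -0.5]
gripper_width: 0.0154
finger_force: 50.0
```

```bash
python3 tips.py k; python3 go.py 433.2 -408 90 99
python3 - <<'E'
from h import *
p=np.array(status.read_state()["tool_pos"])
for n in("scene","side"):
    c=load(n+"_k"); W=cloud(c); px=c["pixels"].astype(int)
    m=(np.hypot(W[...,0]-p[0],W[...,1]-p[1])<.075)&(W[...,2]>.03)&(W[...,2]<.16); P=W[m]; C=px[m]
    red=(C[:,0]-C[:,2]>18)&(C[:,0]<150); q=P[red]; (cc,s,a)=cv2.minAreaRect((q[:,:2]*1000).astype(np.float32)); print(n,"back",len(q),np.round(q.mean(0)*1e3,1),np.round(np.percentile(q[:,2],[2,98])*1e3,1),cc,s,a)
    g=(~red)&(C.max(1)>90); q=P[g]; print("  blade",len(q),np.round(np.percentile(q[:,2],[2,98])*1e3,1))
E
```

```text
t 22.68 tcp [445.1 183.5  89.4] w 15.4 ff 50.0 F [ 0.5  0.3 -0.5]
scene 284 tip z 30.6 rep-implied 78.4 mean [458.3 223.2  33.9] min [440. 205.  27.] max [473. 245.  40.]
side 376 tip z 30.3 rep-implied 78.4 mean [460.3 232.8  34.6] min [437. 210.  18.] max [476. 263.  39.]
t 22.78 tcp [449.8 184.8  90.6] yaw(closing) 97.5 tilt 0.33 w 15.5 F [ 0.3  0.3 -0.3]
turn [ 0.0046  0.0033 -0.0255] shift after turn (mm) [ 109.1 -582.9    0.6] shift now axes [  94.2 -585.5   -2.4]
scene back 236 [435.6 187.  104.4] [ 31.  135.3] (445.4099426269531, 184.2725372314453) (95.01570129394531, 83.54475402832031) 51.941070556640625
  blade 293 [ 74.5 113.7]
side back 388 [451.  206.7  91.7] [ 31.9 134.9] (441.6937561035156, 218.98550415039062) (108.7057113647461, 78.86931610107422) 7.6294708251953125
  blade 403 [ 82.6 113.5]
```

The scraper is up: edge at about 81 mm, top at about 133 mm. I carry it in front to y -0.28 to look at the clip from beside it.

arm_command:
  rows:
    - [-1, 0.003, -0.02, 0, 0.0046, 0.0033, 0]
    - [-1, 0.006, -0.035, 0, 0, 0, 0]
    - [-1, 0.006, -0.036, 0, 0, 0, 0]
    - [-1, 0.006, -0.036, 0, 0, 0, 0]
    - [-1, 0.006, -0.036, 0, 0, 0, 0]
    - [-1, 0.006, -0.036, 0, 0, 0, 0]
    - [-1, 0.006, -0.036, 0, 0, 0, 0]
    - [-1, 0.006, -0.036, 0, 0, 0, 0]
    - [-1, 0.006, -0.036, 0, 0, 0, 0]
    - [-1, 0.006, -0.036, 0, 0, 0, 0]
    - [-1, 0.006, -0.036, 0, 0, 0, 0]
    - [-1, 0.006, -0.036, 0, 0, 0, 0]

```text
t: 23.78
tool_pos: [0.4362, -0.2387, 0.0915]
ee_rot: [-0.0, -0.065, 0.998, -0.003]
wrist_force: [0.7, 0.7, 0.3]
gripper_width: 0.0156
finger_force: 50.0
```

arm_command:
  rows:
    - [-1, 0.006, -0.03, 0, 0, 0, 0]
    - [-1, 0.004, -0.02, 0, 0, 0, 0]
    - [-1, 0, 0, 0, 0, 0, 0]
    - [-1, 0, 0, 0, 0, 0, 0]

```text
t: 24.12
tool_pos: [0.4318, -0.2894, 0.0916]
ee_rot: [-0.001, -0.063, 0.998, -0.003]
wrist_force: [0.1, 0.3, -0.7]
gripper_width: 0.0154
finger_force: 50.0
```

```bash
cat > clip.py <<'E'
from wm import *
import sys
c=optics.camera("wrist"); np.savez("wrist_l.npz",**c); cv2.imwrite("pics/wrist_l.png",c["pixels"][:,:,::-1])
def lines(c,fish,tag):
    c=dict(c); c["depth"]=cv2.medianBlur(c["depth"],3); W=cloud(c,fish)
    m=(abs(W[...,0]-.433)<.06)&(abs(W[...,1]+.408)<.05)&(W[...,2]>.033)&(W[...,2]<.046)
    v,u=np.where(m); 
    if len(v)<20: print(tag,"few"); return
    z=np.percentile(W[m][:,2],90); P=W[m]; P=P[P[:,2]>z-.006][:,:2]*1000
    (cc,s,a)=cv2.minAreaRect(P.astype(np.float32)); 
    if s[0]>s[1]: s=s[::-1]; a+=90
    print(tag,len(P),"ztop",round(z*1e3,1),np.round(cc,1),np.round(s,1),"long@%.1f"%((a+180)%180-90))
    # board: z ~8
    m=(abs(W[...,0]-.433)<.085)&(abs(W[...,1]+.408)<.055)&(W[...,2]>.0055)&(W[...,2]<.011)
    hsv=cv2.cvtColor(c["pixels"],cv2.COLOR_RGB2HSV).astype(int); m&=(hsv[...,0]<17)&(hsv[...,1]>110)
    P=W[m][:,:2]*1000
    if len(P)>20:
        (cc,s,a)=cv2.minAreaRect(P.astype(np.float32))
        if s[0]>s[1]: s=s[::-1]; a+=90
        print("   board",len(P),np.round(cc,1),np.round(s,1),"long@%.1f"%((a+180)%180-90))
lines(c,True,"wrist"); 
for n in("scene","side"): lines(load(n+"0"),False,n); 
lines(load("wrist_c"),True,"wrist_c")
E
python3 clip.py; python3 go.py 433.2 -408 90 99
```

```text
wrist 971 ztop 43.7 [ 434.  -409.2] [21.8 75.6] long@8.1
   board 2695 [ 433.7 -408.6] [ 63.5 119.1] long@8.3
scene 216 ztop 42.4 [ 433.9 -408.5] [21.7 73.2] long@8.5
   board 736 [ 433.6 -409.7] [ 64.1 120.1] long@8.5
side 90 ztop 41.0 [ 433.8 -409.5] [22.7 73.2] long@5.4
   board 149 [ 433.3 -405.9] [ 62.2 119.6] long@9.9
wrist_c 779 ztop 43.9 [ 441.5 -408.2] [21.7 61.6] long@8.5
   board 2183 [ 442.5 -408. ] [ 63. 103.] long@8.6
t 24.17 tcp [ 432.3 -287.7   91.5] yaw(closing) 97.3 tilt 0.29 w 15.5 F [-0.1  0.1 -0.5]
turn [-0.0049 -0.0015 -0.0289] shift after turn (mm) [  17.9 -119.     1.5] shift now axes [  14.5 -119.4    2.1]
```

View pics/wrist_l.png

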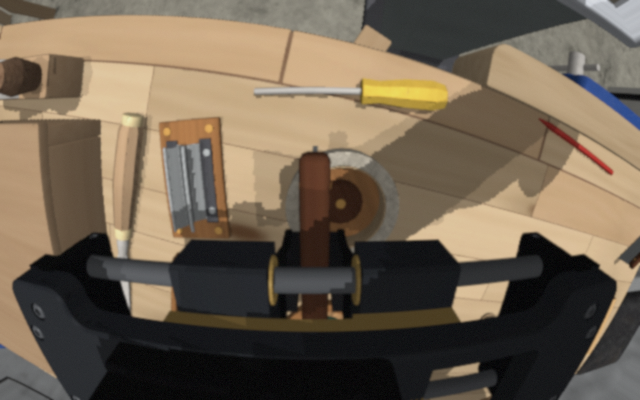

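The wrist view shows the clip (197,180) clear of the held scraper (315,230). All views agree on the clip: (433.7,-408.8), long side at 8.4°. I measure the held scraper relative to the TCP.

```bash
python3 - <<'E'
from h import *
p=np.array(status.read_state()["tool_pos"]); print(p)
def fit(n,c,fish):
    c=dict(c); c["depth"]=cv2.medianBlur(c["depth"],3); W=cloud(c,fish); px=c["pixels"].astype(int)
    m=(np.hypot(W[...,0]-p[0],W[...,1]-p[1])<.075)&(W[...,2]>.11)&(W[...,2]<.142)&(px[...,0]-px[...,2]>15)
    N,L,S,_=cv2.connectedComponentsWithStats(m.astype(np.uint8)); m=np.isin(L,[i for i in range(1,N) if S[i,4]>8])
    P=W[m]; z=np.percentile(P[:,2],90); P=P[P[:,2]>z-.006]
    (cc,s,a)=cv2.minAreaRect((P[:,:2]*1000).astype(np.float32))
    if s[0]>s[1]: s=s[::-1]; a+=90
    print(n,len(P),"top",round(z*1e3,1),np.round(cc,1),np.round(s,1),"long@%.1f"%((a+180)%180-90))
fit("wrist",load("wrist_l"),True)
for n in("scene","side"):
    c=optics.camera(n); np.savez(n+"_l.npz",**c); fit(n,c,False)
    W=cloud(c); m=(np.hypot(W[...,0]-p[0],W[...,1]-p[1])<.07)&(W[...,2]>.06)&(W[...,2]<.142); P=W[m]
    for s in (-.045,-.025,.03,.045):
        q=P[abs(P[:,0]-p[0]-s)<.006]; print("  dx",s,len(q),"y",np.round(np.median(q[:,1])*1e3,1),"z",np.round(np.percentile(q[:,2],[3,97])*1e3,1))
E
python3 go.py 433.7 -408.8 90 98.4
```

```text
[ 0.43227307 -0.28767788  0.0914615 ]
wrist 4078 top 136.7 [ 425.1 -289.7] [33.3 99.6] long@16.2
scene 190 top 136.1 [ 401.7 -288.9] [27.3 49.6] long@-0.0
  dx -0.045 100 y -295.8 z [ 85.7 136.5]
  dx -0.025 99 y -292.8 z [ 85.4 137.4]
  dx 0.03 14 y -285.4 z [ 84.9 101. ]
t 24.22 tcp [ 432.6 -286.6   91.4] yaw(closing) 97.4 tilt 0.25 w 15.5 F [ 0.5  1.2 -0.6]
turn [-0.0041 -0.0011 -0.0167] shift after turn (mm) [  16.8 -121.1    1.4] shift now axes [  14.8 -121.3    1.9]
  return _methods._mean(a, axis=axis, dtype=dtype,
  ret = ret.dtype.type(ret / rcount)
Traceback (most recent call last):
IndexError: index -1 is out of bounds for axis 0 with size 0
```

arm_command:
  rows:
    - [-1, 0.003, -0.02, 0, -0.004, -0.001, -0.0165]
    - [-1, 0.004, -0.035, 0, 0, 0, 0]
    - [-1, 0.004, -0.035, 0, 0, 0, 0]
    - [-1, 0.004, -0.031, 0, 0, 0, 0]
    - [-1, 0, 0, 0.01, 0, 0, 0]
    - [-1, 0, 0, 0.01, 0, 0, 0]
    - [-1, 0, 0, 0, 0, 0, 0]
    - [-1, 0, 0, 0, 0, 0, 0]

```text
t: 24.88
tool_pos: [0.4349, -0.376, 0.0703]
ee_rot: [-0.002, -0.075, 0.997, 0.001]
wrist_force: [1.1, -0.0, -0.7]
gripper_width: 0.0155
finger_force: 50.0
```

```bash
python3 go.py 435.5 -408.6 50 98.4
python3 - <<'E'
from h import *
c=optics.camera("scene"); np.savez("scene_m.npz",**c)
cv2.imwrite("pics/m.png",cv2.resize(c["pixels"][265:375,310:450,::-1],None,fx=5,fy=5,interpolation=cv2.INTER_CUBIC))
E
```

```text
t 24.88 tcp [ 434.9 -376.    70.3] yaw(closing) 98.6 tilt 0.21 w 15.5 F [ 1.1 -0.  -0.7]
turn [ 0.0014 -0.0034  0.0032] shift after turn (mm) [  4.2 -32.3  20.3] shift now axes [  4.2 -32.3  20.3]
```

View pics/m.png

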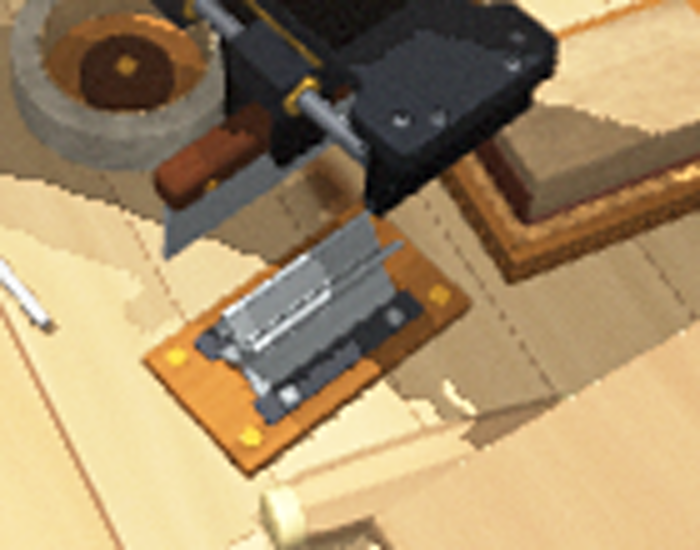

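The crop shows the scraper (215,190) parallel to the clip jaws (310,290) and about 32 mm short. I finish the approach.

arm_command:
  rows:
    - [-1, 0.0015, -0.012, 0, 0, -0.003, 0.003]
    - [-1, 0.0015, -0.012, 0, 0, 0, 0]
    - [-1, 0.001, -0.008, 0, 0, 0, 0]
    - [-1, 0, 0, 0, 0, 0, 0]
    - [-1, 0, 0, 0, 0, 0, 0]
    - [-1, 0, 0, 0, 0, 0, 0]

```text
t: 25.43
tool_pos: [0.4357, -0.4091, 0.0711]
ee_rot: [0.0, -0.073, 0.997, 0.0]
wrist_force: [0.3, -0.2, -2.0]
gripper_width: 0.0156
finger_force: 50.0
```

```bash
python3 go.py 435.5 -408.6 50 98.4
```

```text
t 25.43 tcp [ 435.7 -409.1   71.1] yaw(closing) 98.4 tilt 0.04 w 15.6 F [ 0.3 -0.2 -2. ]
turn [ 0.0002  0.0007 -0.0008] shift after turn (mm) [ 0.2  0.5 21.1] shift now axes [ 0.2  0.5 21.1]
```

Run:
```python
from h import *
ys=[]
for n in("scene","side"):
    c=optics.camera(n); np.savez(n+"_n.npz",**c); W=cloud(c); px=c["pixels"].astype(int)
    m=(abs(W[...,0]-.434)<.06)&(abs(W[...,1]+.409)<.03)&(W[...,2]>.066)&(W[...,2]<.095); P=W[m]*1e3
    sel=np.ones(len(P),bool)
    for _ in range(3): k=np.polyfit(P[sel,0]-433.7,P[sel,1],1); r=P[:,1]-np.polyval(k,P[:,0]-433.7); sel=abs(r)<4
    zz=W[(abs(W[...,0]-.434)<.06)&(abs(W[...,1]+.409)<.03)&(W[...,2]>.05)&(W[...,2]<.12)]
    print(n,len(P),sel.sum(),"y at mid",k[1].round(1),"ang",np.degrees(np.arctan(k[0])).round(1),"x range",np.percentile(P[sel,0],[1,99]).round(1),"zmin",np.percentile(zz[:,2],[1,3]).round(4))
```

```text
scene 194 194 y at mid -410.9 ang 8.3 x range [381.9 481.8] zmin [0.064  0.0653]
side 272 224 y at mid -407.1 ang 8.5 x range [381.8 485.2] zmin [0.0634 0.0653]
```

The blade midline (y -409.0 at mid, 8.4°, x centre 433.6) is right over the clip's mouth. I lower in steps and watch the force.

arm_command:
  rows:
    - [-1, 0, 0, 0.01, 0, 0, 0]
    - [-1, 0, 0, 0.01, 0, 0, 0]
    - [-1, 0, 0, 0.005, 0, 0, 0]
    - [-1, 0, 0, 0.004, 0, 0, 0]
    - [-1, 0, 0, 0.003, 0, 0, 0]
    - [-1, 0, 0, 0, 0, 0, 0]
  squeeze: 60

```text
t: 26.03
tool_pos: [0.4349, -0.4096, 0.0383]
ee_rot: [-0.0, -0.072, 0.997, 0.001]
wrist_force: [-0.3, 3.3, -0.7]
gripper_width: 0.0151
finger_force: 60.0
```

arm_command:
  rows:
    - [-1, 0, 0, 0.003, 0, 0, 0]
    - [-1, 0, 0, 0.003, 0, 0, 0]
    - [-1, 0, 0, 0.003, 0, 0, 0]
    - [-1, 0, 0, 0, 0, 0, 0]

```text
t: 26.37
tool_pos: [0.4353, -0.4099, 0.0295]
ee_rot: [0.0, -0.072, 0.997, 0.0]
wrist_force: [1.5, 2.0, -4.1]
gripper_width: 0.0155
finger_force: 60.0
```

arm_command:
  rows:
    - [-1, 0, 0, 0.003, 0, 0, 0]
    - [-1, 0, 0, 0.003, 0, 0, 0]
    - [-1, 0, 0, 0, 0, 0, 0]

```text
t: 26.62
tool_pos: [0.4351, -0.41, 0.0234]
ee_rot: [0.0, -0.072, 0.997, 0.0]
wrist_force: [0.9, 2.7, -4.0]
gripper_width: 0.0152
finger_force: 60.0
```

arm_command:
  rows:
    - [-1, 0, 0, 0.003, 0, 0, 0]
    - [-1, 0, 0, 0.003, 0, 0, 0]
    - [-1, 0, 0, 0.002, 0, 0, 0]
    - [-1, 0, 0, 0, 0, 0, 0]

```text
t: 26.95
tool_pos: [0.4351, -0.4102, 0.0164]
ee_rot: [0.0, -0.072, 0.997, 0.0]
wrist_force: [-3.2, 5.6, 7.8]
gripper_width: 0.0155
finger_force: 60.0
```

```bash
cat > seat.py <<'E'
from h import *
import sys
s=status.read_state(); print(np.round(s["t"],2),np.round(s["tool_pos"],4),np.round(s["wrist_force"],1))
for n in("scene","side"):
    c=optics.camera(n); np.savez(f"{n}_{sys.argv[1]}.npz",**c); W=cloud(c); px=c["pixels"].astype(int)
    m=(abs(W[...,0]-.434)<.056)&(abs(W[...,1]+.409)<.025)&(W[...,2]>.035)&(W[...,2]<.08)&(px[...,0]-px[...,2]>22)&(px[...,0]<170)
    P=W[m]*1e3
    if len(P)<10: print(n,"few");continue
    d=np.radians(8.4); al=(P[:,0]-433.7)*np.cos(d)+(P[:,1]+408.8)*np.sin(d)
    for a in (-48,-30,30,45): q=P[abs(al-a)<6]; print(n,"along",a,len(q),"z",np.percentile(q[:,2],[5,50,95]).round(1) if len(q) else "")
    print("  along range",np.percentile(al,[1,99]).round(1))
E
python3 seat.py o
```

```text
26.95 [ 0.4351 -0.4102  0.0164] [-3.2  5.6  7.8]
scene along -48 64 z [52.  60.  62.3]
scene along -30 57 z [51.8 60.1 62.1]
scene along 30 0 z 
scene along 45 0 z 
  along range [-55.5  -9. ]
side along -48 14 z [40.5 56.6 60.7]
side along -30 16 z [50.3 57.4 62.1]
side along 30 18 z [50.8 58.7 62.1]
side along 45 16 z [50.5 56.3 61.3]
  along range [-52.7  54.3]
```

arm_command:
  rows:
    - [-1, 0, 0, 0.001, 0, 0, 0]
    - [-1, 0, 0, 0.001, 0, 0, 0]
    - [-1, 0, 0, 0, 0, 0, 0]

```text
t: 27.3
tool_pos: [0.4352, -0.4105, 0.0163]
ee_rot: [0.001, -0.072, 0.997, 0.0]
wrist_force: [-8.5, 9.9, 26.8]
gripper_width: 0.0156
finger_force: 60.3
```

arm_command:
  rows:
    - [-1, 0, 0, 0.001, 0, 0, 0]
    - [-1, 0, 0, 0, 0, 0, 0]

```text
t: 27.47
tool_pos: [0.4353, -0.4106, 0.0162]
ee_rot: [0.001, -0.072, 0.997, 0.0]
wrist_force: [-12.2, 13.0, 36.9]
gripper_width: 0.0157
finger_force: 60.5
```

The position holds at 16.2 mm while the force climbs, so the blade has bottomed on the board. I relieve the load, open and lift.

arm_command:
  rows:
    - [-1, 0, 0, -0.003, 0, 0, 0]
    - [-1, 0, 0, 0, 0, 0, 0]
    - [-0.5, 0, 0, 0, 0, 0, 0]
    - [-0.3, 0, 0, 0, 0, 0, 0]
    - [-0.2, 0, 0, 0, 0, 0, 0]
    - [-0.2, 0, 0, 0, 0, 0, 0]
    - [-0.2, 0, 0, -0.01, 0, 0, 0]
    - [-0.2, 0, 0, -0.03, 0, 0, 0]
    - [-0.2, 0, 0, -0.04, 0, 0, 0]
    - [-0.2, 0, 0, -0.04, 0, 0, 0]
    - [-0.2, 0.03, 0.02, -0.02, 0, 0, 0]
    - [-0.2, 0.03, 0.03, 0, 0, 0, 0]

```text
t: 28.47
tool_pos: [0.3706, -0.3734, 0.1612]
ee_rot: [0.003, -0.072, 0.997, -0.004]
wrist_force: [-1.9, -1.1, 1.1]
gripper_width: 0.0349
finger_force: 0.0
```

arm_command:
  rows:
    - [-0.2, 0.02, 0.03, -0.02, 0, 0, 0]
    - [-0.2, 0.01, 0.035, -0.02, 0, 0, 0]
    - [-0.2, 0, 0.035, 0, 0, 0, 0]
    - [-0.2, 0, 0.03, 0, 0, 0, 0]
    - [-0.2, 0, 0, 0, 0, 0, 0]
    - [-0.2, 0, 0, 0, 0, 0, 0]

```text
t: 28.97
tool_pos: [0.3209, -0.2449, 0.1969]
ee_rot: [0.002, -0.073, 0.997, -0.0]
wrist_force: [0.0, -0.7, 0.8]
gripper_width: 0.0347
finger_force: 0.0
```

```bash
python3 seat.py p
python3 - <<'E'
from h import *; import meas2
cs={n:load(n+"_p") for n in("scene","side")}; w=optics.camera("wrist"); np.savez("wrist_p.npz",**w)
meas2.T=dict(block=(.595,-.391,.085,37),offcut=(.565,.04,.055,45),tin=(.598,-.257,.045,33.5),tape=(.435,-.265,.07,30),scr=(.434,-.409,.065,60))
meas2.run(cs)
c=cs["scene"]; cv2.imwrite("pics/p.png",cv2.resize(c["pixels"][150:375,270:480,::-1],None,fx=2.6,fy=2.6,interpolation=cv2.INTER_CUBIC))
from wm import wm; wm("wrist_p",list(meas2.T),meas2.T)
E
```

```text
28.97 [ 0.3209 -0.2449  0.1969] [ 0.  -0.7  0.8]
scene along -48 66 z [49.7 59.2 61.5]
scene along -30 58 z [51.8 60.1 62.4]
scene along 30 51 z [52.9 60.3 63.2]
scene along 45 47 z [50.5 59.7 62.7]
  along range [-54.5  52.4]
side along -48 17 z [45.4 58.1 61.3]
side along -30 17 z [52.6 57.2 61.9]
side along 30 20 z [51.1 58.6 62.4]
side along 45 15 z [49.9 59.3 60.9]
  along range [-53.  54.]
scene block z38.1 1254 rect [ 608.4 -393. ] [ 72.7 141.7] long@0.9
side block z37.7 278 rect [ 593.9 -384.9] [ 67.  109.3] long@-7.2
scene offcut z45.6 276 rect [564.5  32. ] [46.5 64.6] long@-31.1
side offcut z45.3 295 rect [563.9  38.1] [48.3 67.1] long@-29.2
scene tin z34.4 404 circ (array([ 597.4, -259.5]), np.float64(29.6))
side tin z34.0 129 circ (array([ 598.8, -251.5]), np.float64(30.9))
scene tape z30.3 703 circ (array([ 435.1, -266.2]), np.float64(50.4))
side tape z30.1 245 circ (array([ 434.5, -261.5]), np.float64(51.0))
scene scr z60.1 396 rect [ 432.8 -410.6] [ 16.4 108. ] long@8.1
side scr z59.8 76 rect [ 433.1 -404.7] [ 17.9 102.8] long@6.8
block few
offcut few
tin few
tape z31.1 1033 circ (array([ 431.4, -265.3]), np.float64(47.8)) rect [ 413.  -264.7] [58.4 99.7] long@-89.1
scr z60.6 353 circ (array([ 398.2, -414.2]), np.float64(19.1)) rect [ 397.5 -412. ] [17.1 39.4] long@6.2
```

View pics/p.png

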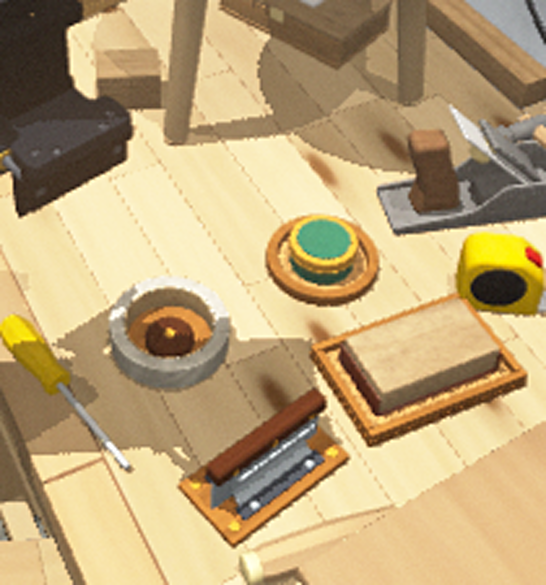

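The final view shows everything placed:
- **Block:** in the tray (430,350).
- **Tin:** in the cup (323,250).
- **Tape:** round the hub (170,330).
- **Scraper:** level in the clip (265,440), top at 60 mm.
- **Offcut:** unmoved.

The gripper is clear, so I hand in.

```bash
python3 -c "
from workcell import ctrl
print(ctrl.finish_job())"
```

```text
the job is handed in; nothing more can be done
None
```

The sanding block, masking tape, polish tin and scraper are each in their holders and measured within the limits, the offcut has not moved, and I handed the job in at about 29 s (the hand-in returned no verdict).

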